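# Load a bar into a drill jig past the bush post

## Task

Load the loose aluminium bar into the blue drill jig by pushing it over the jig's plate with your fingertips: work its right-hand end in at an angle behind the upright post and under the drill bush, then swing the left-hand end in past the brass spring roller, so that the bar lies flat along the fence with its right-hand end against the end stop. Only push it, from its outside: never straddle it or take it between the fingers and never lift it off the plate. Leave the grease tin, the air screwdriver and the steel punch standing by where they are.

Things in the scene. Friction and masses are not known exactly. Their poses are not given: they have to be found in the camera images.
- bar: Loose square bar of bare aluminium, 20 x 180 x 20 mm (x, y, z), 0.14 to 0.27 kg, lying on the jig's plate and sliding on it with a friction of about 0.5 to 0.7. Origin: centre of its underside; y runs along its length towards the left-hand end, z up.
- bar_right_end (a point): Centre of the bar's right-hand end face (its -y end, 90 mm from the middle, at half height): the end that goes behind the post and against the end stop.
- bar_left_end (a point): Centre of the bar's left-hand end face (its +y end, 90 mm from the middle, at half height).
- jig: Drill jig, fixed to the worktop: a dark steel plate 140 x 310 x 10 mm (x, y, z) that carries a blue fence, a blue end stop, a steel post with a blue arm and drill bush, and a blue housing with a sprung brass roller. Origin: centre of the plate's underside; x points from the robot's side towards the fence, y along the fence from the end stop (right) to the roller (left), z up. The bay is open on the robot's side (-x).
- datum (a point): Corner of the bay on top of the plate (10 mm above the worktop), where the fence face meets the end-stop face; axes as the jig's. The fence face is the plane x = 0 from y = 4 to 172 mm and the end-stop face is the plane y = 0 from x = -24 to 0 mm; both are 24 mm high. Seated, the bar reaches from x = -20 to 0 and y = 0 to 180 mm here, so its origin is at (-10, 90, 0) mm.
- post (a point): Foot of the round steel post that carries the drill bush, on top of the plate: 16 mm thick, at x = -38, y = 36 mm from the datum, so 30 mm are free between post and fence for the 20 mm bar. It stands, with its nut, 51 mm above the plate; its arm, 24 mm wide in y, reaches from 11 mm before the post's axis over the bay to the fence, and its bush ends 29 mm above the plate, 9 mm above the bar's top.
- roller_axis (a point): Centre of the upright brass roller (22 mm across, 16 mm high, 2 to 18 mm above the plate) at x = -11 mm, y = 189 mm from the datum; at rest it stands 2 mm into the length of the seated bar. Its housing behind it (y = 211 to 237 mm, x = -21 to +5 mm from the datum) is 28 mm high, 32 mm with its screws. The opening between post and roller is 134 mm, shorter than the bar.
- roller (a joint): Travel of the spring roller along the jig's +y, 0 to 0.007 m; 0 = out, about 0.002 with the bar seated. The roller turns freely. About 4 N preload plus 1 N per mm; a push of up to about 10 N on the bar's left end towards the fence makes it yield, and it then holds the bar against the end stop.
- grease_tin: Tin with red lid, 72 mm across, 38 mm high, on the worktop beyond the jig's right end; leave it. Origin: centre of its underside.
- air_driver: Orange and white straight air screwdriver, 36 x 278 x 38 mm, lying on the worktop to the left of the jig, its length along its own y, pointing away from the robot or nearly so; leave it. Origin: centre of its underside.
- punch: Steel rivet punch standing upright, 24 mm across, 66 mm high, beyond the jig's right end; leave it standing. Origin: centre of its underside.

How it is judged:
On the way:
1. the bar's right-hand end is in behind the post while its left-hand end is still outside the bay (y of bar_right_end in the frame of datum between -0.005 and 0.036 m and x of bar_right_end in the frame of datum between -0.03 and 0 m and x of bar_left_end in the frame of datum below -0.025 m), for 0.1 s.
At the end, for the whole second after the job is handed in: The bar lies at rest flat on the plate, along the fence (middle within 2.5 mm of touching it, direction within 0.02 rad), its right-hand end within 2.5 mm of the end stop (x of bar in the frame of datum between -0.0125 and -0.0075 m and y of bar in the frame of datum between 0.0875 and 0.0925 m and z of bar in the frame of datum between -0.003 and 0.003 m and angle between the y axis of bar and the y axis of jig, either way round below 0.02 rad and angle between bar's own z axis and vertical below 0.05 rad and linear speed of bar below 0.01 m/s).
It fails at once if the bar is lifted more than 6 mm off the plate or tipped up (z of bar in the frame of datum above 0.006 m or angle between bar's own z axis and vertical above 0.25 rad).
It fails at once if the gripper straddles the bar or takes it between the fingers (grasp point inside the bar) (x of the grasp point in the frame of bar between -0.008 and 0.008 m and y of the grasp point in the frame of bar between -0.088 and 0.088 m and z of the grasp point in the frame of bar between -0.02 and 0.03 m).
It fails at once if the grease tin is pushed more than 20 mm from its place (distance of grease_tin from where it was at the start of the episode above 0.02 m).
It fails at once if the air screwdriver is pushed more than 20 mm from its place (distance of air_driver from where it was at the start of the episode above 0.02 m).
It fails at once if the steel punch is pushed more than 20 mm from its place (distance of punch from where it was at the start of the episode above 0.02 m).
It also fails if it takes over 64 s, if anything falls off the work surface, if the arm or the gripper's body presses on something with over 40 N, if the wrist force passes 120 N, or if a joint passes its speed limit or range.

## Robot

A 7-joint arm with a two-finger parallel gripper is mounted at the origin on a cart in front of the work surface, level with it; the furniture and walls round the work are solid. World frame = base frame: x ahead of the robot, y to its left, z up, the work surface at z = 0. Lengths are in m, angles in rad, forces in N, time in s.
With the tool pointing down it reaches from about 0.425 to 0.925 m from the base axis. Payload 6.8 kg.
Tool frame: the origin (TCP) lies midway between the tips of the shut fingers; the grasp point (between the pads) lies 19 mm behind it; z points along the fingers, x is the direction in which the jaws open and shut, and the axes are right-handed (so a half turn about z gives the same grasp; the last joint's range is limited). The gripper opens to 85 mm and grips with 20 to 120 N. Pads are 22 mm wide; open, the fingers measure 114 mm over their backs; the gripper's body (76 mm by 85 mm) begins 54 mm behind the grasp point. The pads swing forward as they close: fully open they stand 13 mm farther back than shut.
Start: joints at [-1.328, 0.477, 0.022, 1.555, -0.011, 1.109, -0.083], TCP at [0.232, 0.634, 0.231] pointing down, gripper open.
Joint ranges: [-2.96, 2.96], [-0.34, 2.1], [-1.41, 1.46], [0.24, 2.44], [-1.37, 4.51], [0.17, 1.92], [-2.96, 2.96]. Speed limits (rad/s): [2.39, 2.39, 3.14, 3.14, 3.14, 3.14, 3.14].

## Interface

Orientations are given as a unit quaternion [w, x, y, z].
In Python, from station import bot gives the robot as it stands.
- The arm moves only by the tool step_arm, never from a script. Its argument "increments" is a list of rows, each a list of 7 numbers: the shift along the tool's x, y, z in cm, then the turn, a rotation vector about the tool's x, y, z in degrees, then the closure, from 0 (fully open) to 1 (shut). A call has 1 to 20 rows; each row shifts and turns the commanded pose from where the row before left it, along the tool's axes as they then stand; what a row does not reach is not made up. A row lasts 1/10 s, in which the tool goes at most 50 mm and 8.59 degrees, less where a joint would pass 70% of its speed; a pose out of reach is approached as far as the arm can. A call is refused whole if a number of a shift passes 5 or a number of a turn 8.59, either way. A call with a gripper value outside its range is refused whole. The fingers move at their own pace and stop on an object; "squeeze" is the grip in N (left out, the last holds). Time passes only in rows, so rows that do not move let the fingers close. It gives the time, the measured TCP pose, the force and the opening at its end, in the units of the state.
- bot.get_obs(): the state, without advancing time (a new reading comes with each control period).
- bot.read_camera(name): name is "scene" or "top" or "wrist"; returns a dict with "pixels" (384x512x3 uint8, red, green, blue), "vertical_fov" (degrees; the focal length in pixels is half the picture's height over the tangent of half this angle, whatever the lens; pixels are square), "cx", "cy" (the principal point, pixels), "camera_from_world" (4x4, takes a point from world to camera coordinates). Camera axes: x right, y down, z forward; pixel columns grow to the right and rows downward; lengths in m; the calibration is good to about 2 mm. The wrist camera is an equidistant fisheye: a pixel r from the principal point sees the ray r / f radians off the axis. A picture is of the moment at which its call begins. There is no depth.
- bot.hand_in(): hands the job in, once; it reports no verdict.
Trained networks look in a picture, given as the dict that the camera call returned (one of the last four; its "shot" number tells which), for a name from the list of things; names that differ only in an ending like _2 or _b are one class to them, and where a whole thing is asked for, a point or a joint stands for the part that bears it (a point fixed in the world has none). Each returns a list of dicts, best first, with "score" (0 to 1); they miss things now and then, are a little off and sometimes report something else, mostly with a low value. They report only what shows in the picture. A call takes as long as a camera call.
- bot.find_in(picture, query): "point" ([column, row] in pixels, amid what is visible of it).
- bot.cut_out(picture, query): "pixels" (384x512 bool, what is visible of it) and "point" ([column, row] in pixels, amid what is visible of it).
- bot.pinpoint(picture, query): "point" ([column, row] in pixels: a listed point, or the origin of a listed thing).
The state is a dict: "t": time; "q": joint angles; "joint_vel": joint speeds; "joint_torque": joint torques, N m; "eef_pos": TCP position; "tool_rot": TCP orientation; "contact_force": force on the tool from outside, world axes, zero at the start; "torque": the same for the moment, N m; "gripper_width": opening from 0.0 (shut) to 1.0 (fully open).
Only numpy, scipy, OpenCV 4.12 (cv2) and the standard library are available. Lean on these libraries where they do the work, as an engineer would, in place of code of your own. Each camera call takes 0.05 s, during which the arm holds its last target.

## Working session

There is one attempt and no reset: what is moved stays moved. The work goes in short steps, Python scripts to look and compute and a tool call to move; the robot and the scene stay as the last step left them, time stands still between calls to the robot, and variables do not carry over. Pictures are saved under pics/ and viewed, and the job is handed in when it is done.

Besides the shell and the picture viewer there is one more tool, called after "Emit:" as name(argument=value, ...) on one line, values as JSON. step_arm: Moves the arm, as the interface text tells. Its arguments: {"type":"object","properties":{"increments":{"type":"array"},"squeeze":{"type":"number"}},"required":["increments"]}

```bash
mkdir -p pics; cat > h.py <<'E'
import numpy as np, cv2
from station import bot
def K(c):
    h=c["pixels"].shape[0]; return h/2/np.tan(np.radians(c["vertical_fov"])/2)
def proj(c,P):
    P=np.atleast_2d(P); T=np.array(c["camera_from_world"]); q=P@T[:3,:3].T+T[:3,3]; f=K(c)
    return np.c_[c["cx"]+f*q[:,0]/q[:,2], c["cy"]+f*q[:,1]/q[:,2]]
def ray(c,px,z):
    T=np.array(c["camera_from_world"]);R=T[:3,:3];o=-R.T@T[:3,3];f=K(c)
    d=R.T@np.array([(px[0]-c["cx"])/f,(px[1]-c["cy"])/f,1]); s=(z-o[2])/d[2]; return o+s*d
def save(c,n,box=None,k=1):
    im=c["pixels"][:,:,::-1]
    if box: im=im[box[1]:box[3],box[0]:box[2]]
    cv2.imwrite("pics/"+n,cv2.resize(im,None,fx=k,fy=k,interpolation=cv2.INTER_CUBIC))
E
python3 - <<'E'
from h import *
o=bot.get_obs();print({k:np.round(v,3) for k,v in o.items()})
for n in("top","scene"):
    c=bot.read_camera(n);save(c,n+"0.png",k=1.5)
    T=np.array(c["camera_from_world"]);print(n,K(c),-T[:3,:3].T@T[:3,3])
    for q,z in(("bar",.01),("bar_right_end",.02),("bar_left_end",.02),("jig",0),("datum",.01),("post",.01),("roller_axis",.02),("grease_tin",0),("air_driver",0),("punch",0)):
        for r in bot.pinpoint(c,q)[:2]: print(q,np.round(r["point"],1),round(r["score"],2),np.round(ray(c,r["point"],z),4))
E
```

```text
{'t': np.float64(0.0), 'q': array([-1.328,  0.478,  0.022,  1.556, -0.011,  1.109, -0.083]), 'joint_vel': array([ 0.   , -0.002, -0.001,  0.   , -0.   ,  0.   ,  0.001]), 'joint_torque': array([-1.0000e-03, -5.9645e+01,  1.6080e+00, -2.8119e+01,  1.2000e-02,
        1.0000e-02, -0.0000e+00]), 'eef_pos': array([0.232, 0.633, 0.23 ]), 'tool_rot': array([ 0.001,  0.82 ,  0.573, -0.001]), 'contact_force': array([-0.162, -0.155,  0.705]), 'torque': array([-0.031, -0.027, -0.057]), 'gripper_width': np.float64(1.001)}
top 370.3811144465805 [0.33629276 0.26490694 0.97060642]
bar [251.4 230.7] 0.69 [0.4701 0.2981 0.01  ]
bar_right_end [285.3 220.8] 0.94 [0.5037 0.213  0.02  ]
bar_right_end [234.1 209.2] 0.3 [0.5201 0.349  0.02  ]
bar_left_end [218.9 239.9] 0.92 [0.4363 0.378  0.02  ]
jig [267.7 216.8] 0.86 [0.513  0.2594 0.    ]
jig [362.8 203.4] 0.59 [0.5762 0.0095 0.    ]
datum [312.3 198.4] 0.78 [0.5732 0.1464 0.01  ]
post [295.8 206.7] 0.84 [0.546  0.1882 0.01  ]
roller_axis [236.1 211.8] 0.47 [0.5138 0.3429 0.02  ]
roller_axis [271.1 216.7] 0.44 [0.5105 0.2507 0.02  ]
grease_tin [283.2 220. ] 0.73 [0.5088 0.2177 0.    ]
grease_tin [363.8 202. ] 0.72 [0.5803 0.007  0.    ]
air_driver [154.5 221. ] 0.75 [0.47   0.5567 0.    ]
punch [342.2 175.7] 0.63 [ 0.6478  0.0685 -0.    ]
punch [311.6 196.4] 0.36 [0.581  0.1474 0.    ]
scene 429.9964351258576 [ 0.06938775 -0.58484289  0.65804876]
bar [232.6 208.6] 0.92 [0.475  0.2991 0.01  ]
bar_right_end [258.2 219.4] 0.63 [0.5065 0.2109 0.02  ]
bar_left_end [210. 193.] 0.97 [0.4454 0.3855 0.02  ]
jig [252.2 212.6] 0.61 [ 0.5206  0.2714 -0.    ]
datum [256.4 217.8] 0.47 [0.5125 0.2319 0.01  ]
post [273.5 223.1] 0.96 [0.541  0.1911 0.01  ]
roller_axis [239.8 194.3] 0.49 [0.5176 0.3422 0.02  ]
grease_tin [329.6 262.2] 0.8 [0.5879 0.0093 0.    ]
air_driver [191.8 170.2] 0.91 [0.4586 0.5693 0.    ]
punch [335.6 237.5] 0.77 [0.6575 0.0793 0.    ]
```

```bash
python3 - <<'E'
from h import *
c=bot.read_camera("top");save(c,"top1.png",(190,150,390,290),4)
c=bot.read_camera("scene");save(c,"sc1.png",(160,140,360,290),4)
E
```

```text
(no output)
```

View pics/top0.png

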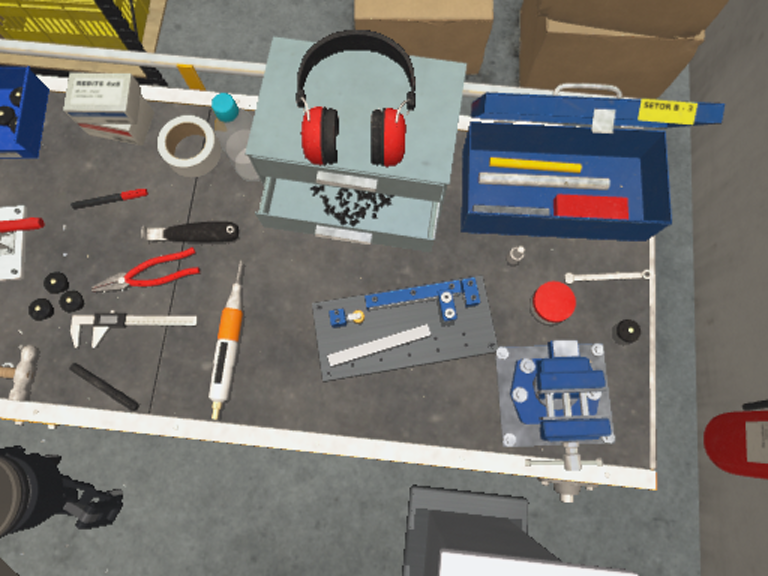

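View pics/top1.png

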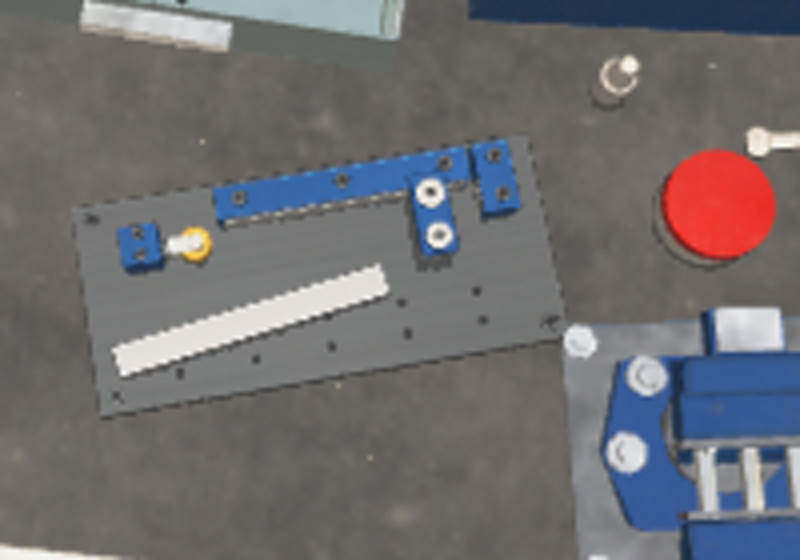

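View pics/sc1.png

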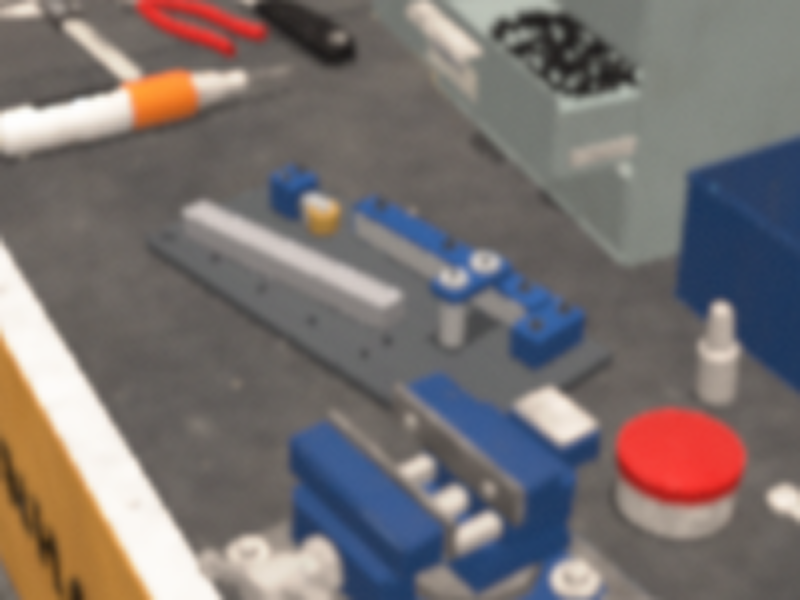

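```bash
cat > fit.py <<'E'
from h import *
from scipy.optimize import least_squares
def rot(a): return np.array([[np.cos(a),-np.sin(a)],[np.sin(a),np.cos(a)]])
c=bot.read_camera("top")
cr=lambda p:np.array(p)/4+[190-.375,150-.375]
# (pixel, frame, xyz)
J=[((73,208),(.07,.155,.01)),((527,136),(.07,-.155,.01)),((566,338),(-.07,-.155,.01)),((101,418),(-.07,.155,.01))]
D=[((438,235),(-.038,.036,.051)),((195,245),(-.011,.189,.018)),((140,246),(-.008,.224,.028)),((219,221),(0,.172,.024)),((484,217),(-.024,0,.024))]
def res(p):
    R=rot(p[2]);r=[]
    for px,x in J:
        w=np.r_[R@x[:2]+p[:2],x[2]]; r.append(proj(c,w)[0]-cr(px))
    for px,x in D:
        w=np.r_[R@(np.array(x[:2])+p[3:5])+p[:2],x[2]+.01]; r.append(proj(c,w)[0]-cr(px))
    return np.ravel(r)
s=least_squares(res,[.52,.26,.1,.03,-.11]);p=s.x
print("jig",p);print(np.round(s.fun.reshape(-1,2),2))
R=rot(p[2]);dat=R@p[3:5]+p[:2];print("datum",dat,"yaw",p[2])
B=[((113,349),(.01,.09)),((380,264),(.01,-.09)),((388,291),(-.01,-.09)),((123,377),(-.01,.09))]
def rb(b):
    return np.ravel([proj(c,np.r_[rot(b[2])@x+b[:2],.03])[0]-cr(px) for px,x in B])
s=least_squares(rb,[.48,.3,.3]);b=s.x;print("bar",b);print(np.round(s.fun.reshape(-1,2),2))
print("bar in datum",R.T@(b[:2]-dat),b[2]-p[2])
for n,k in(("right",-.09),("left",.09)): print(n,R.T@(b[:2]+rot(b[2])@[0,k]-dat))
cs=bot.read_camera("scene")
for cam,nm,box in((c,"ov_top.png",(190,150,390,290)),(cs,"ov_sc.png",(160,140,360,290))):
    im=cam["pixels"][box[1]:box[3],box[0]:box[2],::-1];im=cv2.resize(im,None,fx=4,fy=4,interpolation=cv2.INTER_CUBIC)
    def poly(P,col):
        q=(proj(cam,np.array(P))-[box[0],box[1]]+.5)*4
        cv2.polylines(im,[np.round(q).astype(int)],True,col,1)
    d=lambda x,y,z:np.r_[R@[x,y]+dat,z+.01]
    j=lambda x,y,z:np.r_[R@[x,y]+p[:2],z]
    poly([j(*x) for _,x in J],(0,255,0))
    poly([np.r_[rot(b[2])@x+b[:2],.03] for _,x in B],(0,0,255))
    poly([d(0,.004,.024),d(0,.172,.024),d(0,.172,0),d(0,.004,0)],(0,255,255))
    poly([d(-.024,0,.024),d(0,0,.024),d(0,0,0),d(-.024,0,0)],(255,255,0))
    poly([d(-.021,.211,.028),d(.005,.211,.028),d(.005,.237,.028),d(-.021,.237,.028)],(255,0,255))
    t=np.linspace(0,6.28,20)
    poly([d(-.011+.011*np.cos(a),.189+.011*np.sin(a),.018) for a in t],(255,0,255))
    poly([d(-.038+.008*np.cos(a),.036+.008*np.sin(a),0) for a in t],(255,0,255))
    cv2.imwrite("pics/"+nm,im)
E
python3 fit.py
```

```text
jig [ 0.50875837  0.25555585  0.26973897  0.03947294 -0.1122069 ]
[[-0.75 -0.02]
 [ 0.11 -0.38]
 [ 1.25  0.33]
 [-0.61 -0.05]
 [ 0.42  0.44]
 [-0.16 -0.16]
 [-0.29 -0.11]
 [-0.42  0.22]
 [ 0.44 -0.44]]
datum [0.57670486 0.15792504] yaw 0.26973896939039377
bar [0.4704523  0.29462735 0.41907933]
[[-0.17 -0.16]
 [ 0.04 -0.38]
 [ 0.56  0.17]
 [-0.43  0.34]]
bar in datum [-0.06598211  0.1600734 ] 0.14934035882292152
right [-0.05259138  0.07107515]
left [-0.07937283  0.24907165]
```

View pics/ov_top.png

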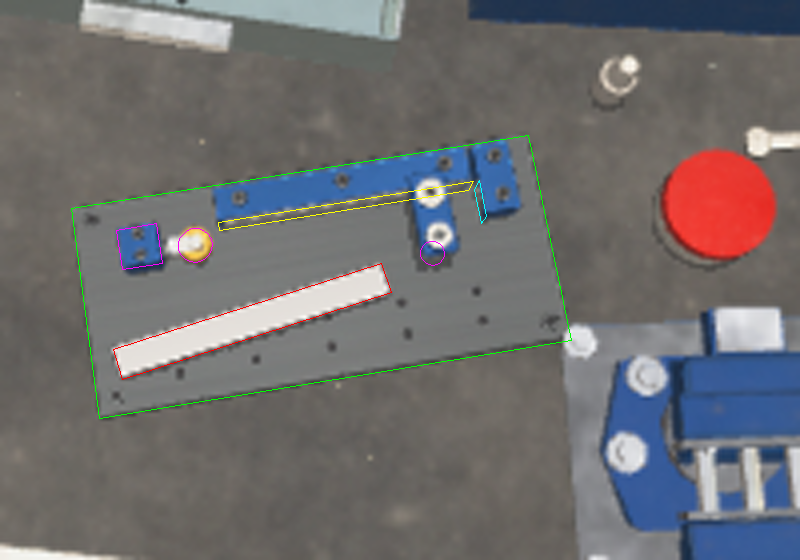

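View pics/ov_sc.png

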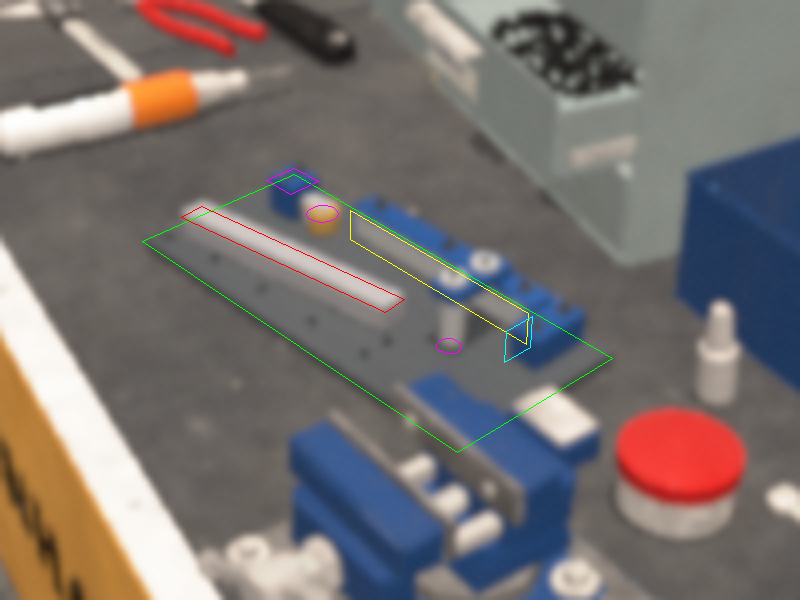

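Emit:
step_arm(increments=[[-2.04,2.45,0,0,0,0,1],[-2.04,2.45,0,0,0,0,1],[-2.04,2.45,0,0,0,0,1],[-2.04,2.45,0,0,0,0,1],[-2.04,2.45,0,0,0,0,1],[-2.04,2.45,0,0,0,0,1],[-2.04,2.45,0,0,0,0,1],[-2.04,2.45,0,0,0,0,1],[-2.04,2.45,0,0,0,0,1],[-2.04,2.45,0,0,0,0,1],[-2.04,2.45,0,0,0,0,1],[-2.04,2.45,0,0,0,0,1],[-2.04,2.45,0,0,0,0,1],[-2.04,2.45,0,0,0,0,1],[0,0,0,0,0,-8.5,1],[0,0,0,0,0,-8.5,1],[0,0,0,0,0,-8.5,1],[0,0,0,0,0,-8.5,1],[0,0,0,0,0,-8.5,1],[0,0,0,0,0,-8.5,1]], squeeze=30)

```text
t: 3.3
eef_pos: [0.456, 0.2478, 0.2315]
tool_rot: [0.0, 0.491, 0.871, 0.0]
contact_force: [-0.6, -0.1, 0.2]
gripper_width: -0.0
```

```bash
python3 - <<'E'
from h import *
c=bot.read_camera("wrist");save(c,"w1.png",k=1.5)
o=bot.get_obs();print({k:np.round(v,3) for k,v in o.items()},c["vertical_fov"],c["cx"],c["cy"])
T=np.array(c["camera_from_world"]);print(T)
E
```

```text
{'t': np.float64(3.35), 'q': array([-0.673,  0.219,  0.064,  1.929, -0.017,  0.993,  1.522]), 'joint_vel': array([-0.016, -0.   ,  0.023,  0.001, -0.011,  0.001, -0.294]), 'joint_torque': array([ 2.6200e-01, -4.0980e+01,  1.1900e+00, -2.6312e+01,  1.2000e-02,
       -1.0000e-03, -5.9100e-01]), 'eef_pos': array([0.456, 0.248, 0.231]), 'tool_rot': array([0.   , 0.487, 0.873, 0.   ]), 'contact_force': array([-0.37 , -0.037, -0.671]), 'torque': array([ 0.012, -0.013,  0.02 ]), 'gripper_width': np.float64(-0.0)} 65.70646984690485 259.5210717944763 188.04523029105084
[[-5.18199198e-01  8.55259839e-01 -4.46329960e-04  2.41734081e-02]
 [ 8.25110537e-01  5.00069038e-01  2.62913596e-01 -5.34007828e-01]
 [ 2.25082635e-01  1.35873343e-01 -9.64819279e-01  2.42281272e-01]
 [ 0.00000000e+00  0.00000000e+00  0.00000000e+00  1.00000000e+00]]
```

View pics/w1.png

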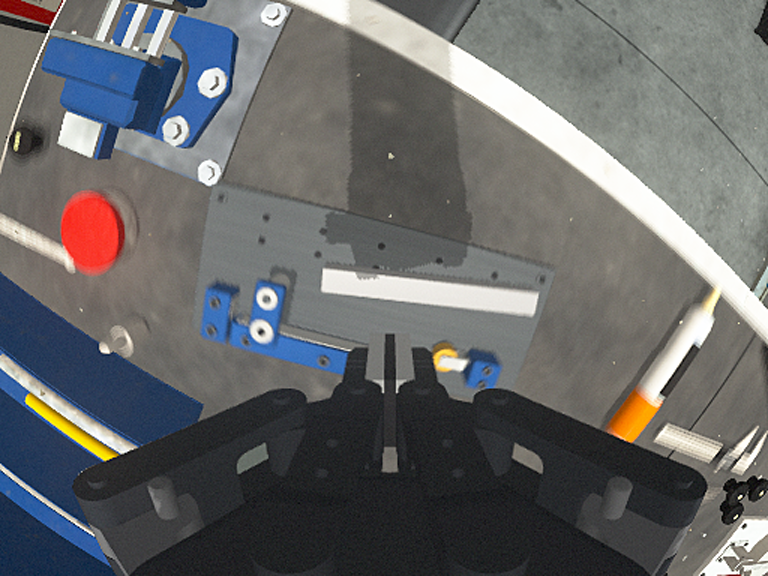

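```bash
cat >> h.py <<'E'
def projw(c,P):
    P=np.atleast_2d(P); T=np.array(c["camera_from_world"]); q=P@T[:3,:3].T+T[:3,3]; f=K(c)
    rho=np.hypot(q[:,0],q[:,1]); th=np.arctan2(rho,q[:,2]); s=f*th/np.maximum(rho,1e-9)
    return np.c_[c["cx"]+s*q[:,0], c["cy"]+s*q[:,1]]
E
python3 - <<'E'
from h import *
import pickle
d={n:bot.read_camera(n) for n in("top","scene","wrist")}
pickle.dump({n:dict(v) for n,v in d.items()},open("c1.pkl","wb"))
save(d["wrist"],"w2.png",(110,110,380,270),2.9)
save(d["top"],"t2.png",(190,150,390,290),4)
print(np.round(bot.get_obs()["joint_vel"],3))
E
```

```text
[-0.007  0.     0.005 -0.001 -0.     0.     0.002]
```

View pics/w2.png

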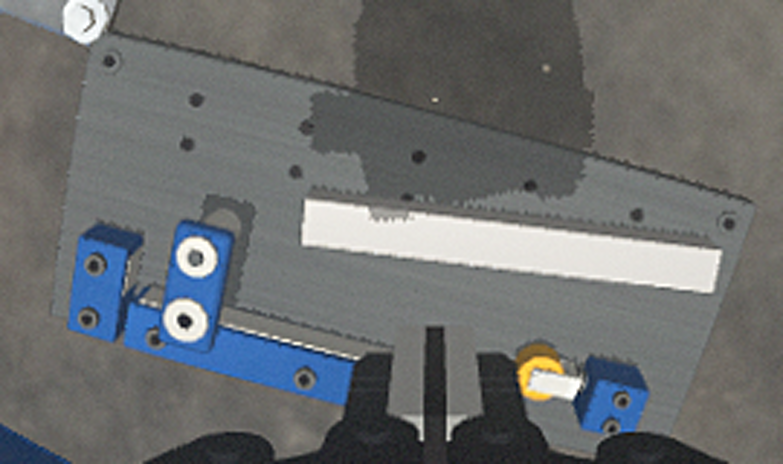

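```bash
cat > fit2.py <<'E'
from h import *
import pickle
from scipy.optimize import least_squares
def rot(a): return np.array([[np.cos(a),-np.sin(a)],[np.sin(a),np.cos(a)]])
C=pickle.load(open("c1.pkl","rb"))
ct=lambda p:np.array(p)/4+[190-.375,150-.375]
cs=lambda p:np.array(p)/4+[160-.375,140-.375]
cw=lambda p:np.array(p)/2.9+[110-.33,110-.33]
T=[(C["top"],proj,ct),(C["scene"],proj,cs),(C["wrist"],projw,cw)]
J=[(0,(73,208),(.07,.155,.01)),(0,(527,136),(.07,-.155,.01)),(0,(101,418),(-.07,.155,.01)),
(1,(611,355),(.07,-.155,.01)),(1,(148,240),(-.07,.155,.01)),
(2,(107,33),(-.07,-.155,.01)),(2,(752,203),(-.07,.155,.01)),(2,(52,315),(.07,-.155,.01))]
D=[(0,(438,235),(-.038,.036,.051)),(0,(195,245),(-.011,.189,.018)),(0,(219,221),(0,.172,.024)),(0,(484,217),(-.024,0,.024)),
(1,(452,278),(-.038,.036,.051)),(1,(357,205),(0,.172,.024)),(1,(512,333),(-.024,0,.024)),
(2,(195,257),(-.038,.036,.051)),(2,(132,243),(-.024,0,.024)),(2,(590,357),(-.021,.211,.028)),(2,(648,377),(-.021,.237,.028)),(2,(540,375),(-.011,.189,.018))]
B=[(0,(113,349),(.01,.09)),(0,(380,264),(.01,-.09)),(0,(388,291),(-.01,-.09)),(0,(123,377),(-.01,.09)),
(1,(200,201),(.01,.09)),(1,(404,292),(.01,-.09)),
(2,(721,250),(-.01+.02,.09)),(2,(306,198),(-.01,-.09)),(2,(716,292),(.01,.09)),(2,(301,245),(.01,-.09))]
B[6]=(2,(721,250),(-.01,.09))
def pr(k,w,px): c,f,m=T[k]; return f(c,w)[0]-m(px)
def res(p,full=True,cams=(0,1,2)):
    R=rot(p[2]);r=[]
    for k,px,x in J:
        if k in cams:r.append(pr(k,np.r_[R@x[:2]+p[:2],x[2]],px))
    for k,px,x in D:
        if k in cams:r.append(pr(k,np.r_[R@(np.array(x[:2])+p[3:5])+p[:2],x[2]+.01],px))
    for k,px,x in B:
        if k in cams:r.append(pr(k,np.r_[rot(p[7])@x+p[5:7],.03],px))
    return np.ravel(r)
for cams in((0,),(2,),(0,1,2)):
    s=least_squares(res,[.52,.26,.27,.04,-.11,.47,.29,.4],kwargs=dict(cams=cams),loss="soft_l1");p=s.x
    R=rot(p[2]);dat=R@p[3:5]+p[:2]
    print(cams,"dat",dat.round(4),"yaw",p[2].round(4),"off",p[3:5].round(4),"bar",p[5:].round(4),"bar_d",(R.T@(p[5:7]-dat)).round(4),(p[7]-p[2]).round(3))
    print(np.round(s.fun.reshape(-1,2),1).tolist())
E
python3 fit2.py
```

```text
(0,) dat [0.5767 0.1581] yaw 0.2689 off [ 0.0402 -0.1109] bar [0.4705 0.2946 0.4191] bar_d [-0.0661  0.1598] 0.15
[[-0.3, 0.1], [0.6, -0.2], [-0.2, 0.1], [0.3, 0.4], [-0.2, -0.2], [-0.5, 0.2], [0.4, -0.4], [-0.2, -0.2], [0.0, -0.4], [0.6, 0.2], [-0.4, 0.3]]
(2,) dat [0.5752 0.157 ] yaw 0.2793 off [ 0.0372 -0.1151] bar [0.4688 0.2959 0.4116] bar_d [-0.064   0.1628] 0.132
[[-4.6, -0.7], [3.4, 0.1], [-0.0, 1.0], [-1.0, -1.6], [-2.3, 0.2], [2.5, 5.0], [1.3, 2.3], [-0.0, -1.3], [0.9, -0.2], [-0.2, 0.2], [-0.6, 0.2], [0.1, -0.1]]
(0, 1, 2) dat [0.5762 0.1573] yaw 0.2756 off [ 0.038 -0.113] bar [0.4693 0.2956 0.4132] bar_d [-0.0652  0.1622] 0.138
[[-0.9, 0.3], [-0.2, -0.7], [-0.5, 0.2], [0.3, 0.2], [-1.9, 0.2], [-5.8, -0.9], [2.0, 0.6], [-1.4, 0.6], [0.7, 0.7], [0.1, 0.5], [-0.1, 0.8], [0.7, -0.2], [-0.3, 0.5], [-2.2, 1.4], [-1.5, -0.4], [-1.1, -0.6], [-2.4, 1.0], [2.1, 6.3], [0.9, 3.6], [-0.4, -0.1], [-0.6, 0.0], [-0.3, 0.2], [0.2, 0.8], [-1.0, 0.6], [-0.3, 0.9], [-0.7, 1.5], [0.6, -0.1], [-0.6, 0.5], [-1.0, 0.3], [-0.3, 0.2]]
```

```bash
sed -i 's/(2,(107,33),(-.07,-.155,.01)),//; s/(2,(590,357),(-.021,.211,.028)),(2,(648,377),(-.021,.237,.028)),//' fit2.py; python3 fit2.py
```

```text
(0,) dat [0.5767 0.1581] yaw 0.2689 off [ 0.0402 -0.1109] bar [0.4705 0.2946 0.4191] bar_d [-0.0661  0.1598] 0.15
[[-0.3, 0.1], [0.6, -0.2], [-0.2, 0.1], [0.3, 0.4], [-0.2, -0.2], [-0.5, 0.2], [0.4, -0.4], [-0.2, -0.2], [0.0, -0.4], [0.6, 0.2], [-0.4, 0.3]]
(2,) dat [0.5754 0.1586] yaw 0.2751 off [ 0.0381 -0.1104] bar [0.4688 0.2959 0.4116] bar_d [-0.0653  0.1611] 0.136
[[1.4, 0.2], [-2.1, 0.0], [0.2, -0.6], [-1.3, 1.0], [0.7, -0.1], [0.9, -0.2], [-0.2, 0.2], [-0.6, 0.2], [0.1, -0.1]]
(0, 1, 2) dat [0.5762 0.1582] yaw 0.2727 off [ 0.0388 -0.1109] bar [0.4693 0.2956 0.4132] bar_d [-0.0659  0.1611] 0.14
[[-0.4, 0.1], [0.4, -0.6], [-0.1, 0.1], [0.5, 0.6], [-1.6, 0.3], [1.4, 0.6], [-2.2, -0.1], [0.3, 0.6], [-0.2, 0.2], [-0.5, 0.6], [0.3, -0.3], [-0.5, 0.3], [-2.2, 1.2], [-1.7, -0.6], [-0.3, -0.1], [-1.7, 1.4], [0.0, 0.6], [-0.6, 0.0], [-0.3, 0.2], [0.2, 0.8], [-1.0, 0.6], [-0.3, 0.9], [-0.7, 1.5], [0.6, -0.1], [-0.6, 0.5], [-1.0, 0.3], [-0.3, 0.2]]
```

```bash
cat >> h.py <<'E'
DAT=np.array([.5762,.1582]);YAW=.2727
def rot(a): return np.array([[np.cos(a),-np.sin(a)],[np.sin(a),np.cos(a)]])
def state():
    o=bot.get_obs();q=o["tool_rot"];yaw=2*np.arctan2(q[2],q[1])
    d=rot(YAW).T@(np.array(o["eef_pos"][:2])-DAT)
    print("t %.2f datum mm"%o["t"],(d*1e3).round(1),"z",round(o["eef_pos"][2]*1e3,1),"tool-x yaw rel jig y deg",round(np.degrees(yaw-YAW)-90,2),"F jig",(rot(YAW).T@o["contact_force"][:2]).round(1),round(o["contact_force"][2],1))
    return d,o["eef_pos"][2],yaw
def goto(x,y,z=None):
    d,zz,yaw=state(); v=rot(YAW)@(np.array([x,y])/1e3-d)
    tx=np.array([np.cos(yaw),np.sin(yaw)]);ty=np.array([np.sin(yaw),-np.cos(yaw)])
    print("tool cm: x %.2f y %.2f z %.2f"%(v@tx*100,v@ty*100,0 if z is None else (zz-z/1e3)*100))
def barpose():
    for n,pf in(("top",0),("scene",0)):
        c=bot.read_camera(n);E=[]
        for q in("bar_right_end","bar_left_end"):
            r=bot.pinpoint(c,q)
            if r: E.append(rot(YAW).T@(ray(c,r[0]["point"],.02)[:2]-DAT)); print(n,q,round(r[0]["score"],2),(E[-1]*1e3).round(1))
        if len(E)==2:
            v=E[1]-E[0];print("  len %.1f th %.3f"%(np.hypot(*v)*1e3,np.arctan2(-v[0],v[1])))
E
python3 -c "
from h import *
goto(-95,118,16)"
```

```text
t 3.50 datum mm [-91.6 118.6] z 231.4 tool-x yaw rel jig y deg 15.04 F jig [-0.3  0.3] -0.2
tool cm: x 0.02 y -0.34 z 21.54
```

Emit:
step_arm(increments=[[0,-0.34,2.5,0,0,0,1],[0,0,2.5,0,0,0,1],[0,0,2.5,0,0,0,1],[0,0,2.5,0,0,0,1],[0,0,2.5,0,0,0,1],[0,0,2.5,0,0,0,1],[0,0,2.5,0,0,0,1],[0,0,2.0,0,0,0,1],[0,0,1.0,0,0,0,1],[0,0,1.0,0,0,0,1],[0,0,0,0,0,0,1],[0,0,0,0,0,0,1]])

```text
t: 4.7
eef_pos: [0.4534, 0.2463, 0.0168]
tool_rot: [0.0, 0.493, 0.87, 0.0]
contact_force: [-0.2, 0.4, 0.1]
gripper_width: -0.002
```

```bash
python3 -c "
from h import *
state()
c=bot.read_camera('wrist');save(c,'w3.png',k=1.5)
barpose()"
```

```text
t 4.70 datum mm [-94.5 118. ] z 16.8 tool-x yaw rel jig y deg 15.24 F jig [-0.1  0.4] 0.1
top bar_left_end 0.7 [-78.7 250.4]
scene bar_right_end 0.69 [-48.9  73.8]
scene bar_left_end 0.87 [-81.6 234.5]
  len 164.1 th 0.201
```

View pics/w3.png

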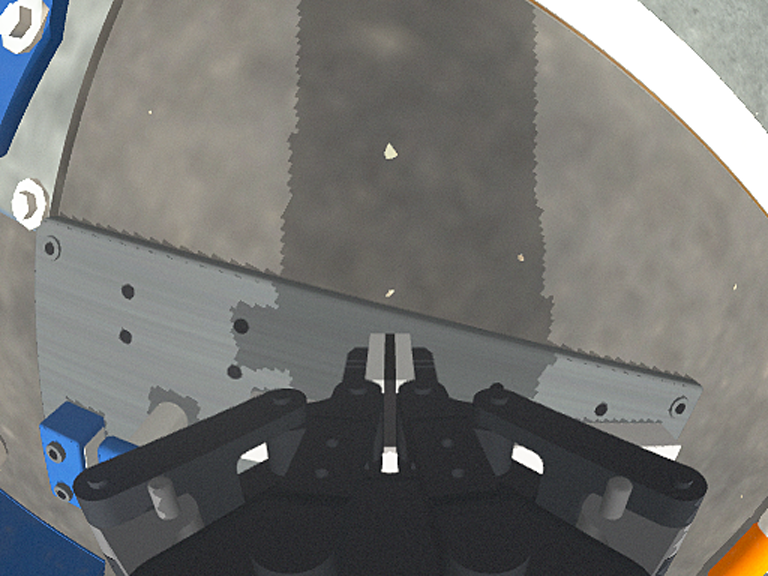

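Emit:
step_arm(increments=[[-0.052,0.193,0,0,0,0,1],[-0.052,0.193,0,0,0,0,1],[-0.052,0.193,0,0,0,0,1],[-0.052,0.193,0,0,0,0,1],[-0.052,0.193,0,0,0,0,1],[-0.052,0.193,0,0,0,0,1],[-0.052,0.193,0,0,0,0,1],[-0.052,0.193,0,0,0,0,1],[-0.052,0.193,0,0,0,0,1],[-0.052,0.193,0,0,0,0,1],[-0.052,0.193,0,0,0,0,1]])

```text
t: 6.15
eef_pos: [0.4744, 0.2521, 0.0163]
tool_rot: [0.0, 0.493, 0.87, 0.0]
contact_force: [-1.2, 0.0, 0.1]
gripper_width: 0.005
```

```bash
python3 -c "
from h import *
state()
c=bot.read_camera('top');save(c,'t4.png',(190,150,390,290),4)
c=bot.read_camera('scene');save(c,'s4.png',(160,140,360,290),4)
barpose()"
```

```text
t 6.15 datum mm [-72.7 117.9] z 16.3 tool-x yaw rel jig y deg 15.28 F jig [-1.1  0.3] 0.1
top bar_left_end 0.65 [ -8.1 188.5]
scene bar_right_end 0.44 [  37.  -118.1]
scene bar_left_end 0.94 [-77.7 243.6]
  len 379.4 th 0.307
```

View pics/t4.png

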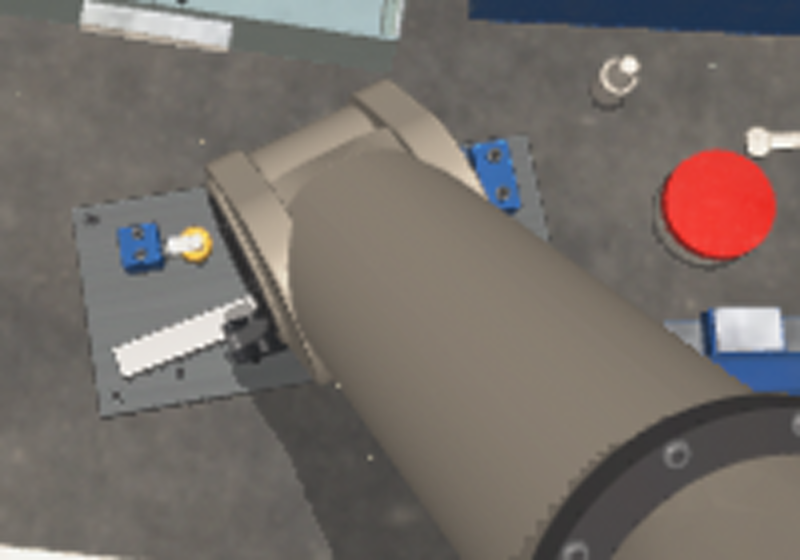

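View pics/s4.png

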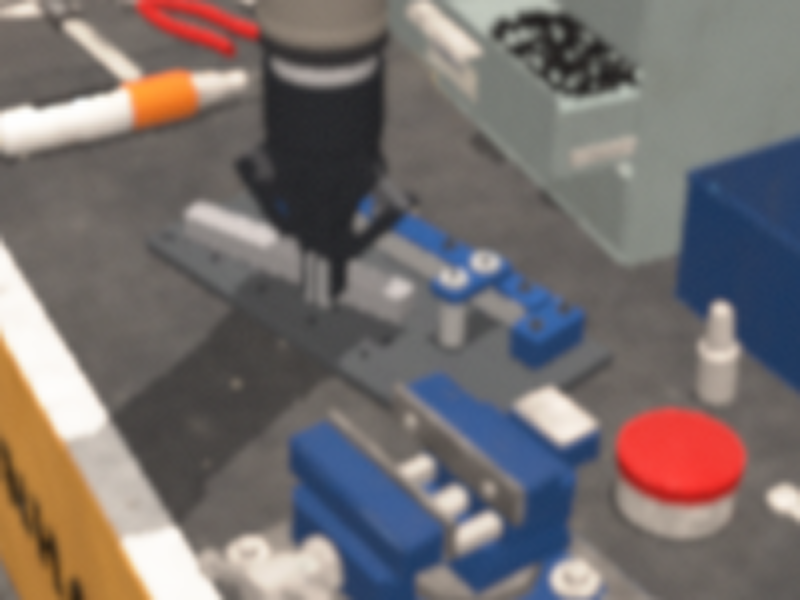

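Emit:
step_arm(increments=[[-0.052,0.193,0,0,0,0,1],[-0.052,0.193,0,0,0,0,1],[-0.052,0.193,0,0,0,0,1],[0,0,0,0,0,0,1],[0,-0.5,0,0,0,0,1],[0,-1,0,0,0,0,1],[0,0,-3,0,0,0,1],[0,0,-3,0,0,0,1],[0,0,-3,0,0,0,1],[0,0,-3,0,0,0,1],[0,0,-3,0,0,0,1],[0,0,-2,0,0,0,1],[0,0,0,0,0,0,1],[0,0,0,0,0,0,1]])

```text
t: 7.95
eef_pos: [0.4666, 0.2457, 0.1861]
tool_rot: [0.0, 0.493, 0.87, 0.0]
contact_force: [-0.4, -0.5, 0.3]
gripper_width: -0.003
```

```bash
cat >> h.py <<'E'
BX=[(a,b,z) for a in(-.01,.01) for b in(-.09,.09) for z in(.01,.03)]
def sil(c,pf,p):
    P=[np.r_[rot(YAW)@(rot(p[2])@np.array(x[:2])+np.array(p[:2])/1e3)+DAT,x[2]] for x in BX]
    q=pf(c,np.array(P)); return cv2.convexHull(((q+.5)*4-.5).astype(np.float32))[:,0]
def fitbar(cams,p0,name,occ=True):
    """fit bar pose (datum mm, rad) to silhouettes (cut_out) ; occlusion tolerant: unexplained mask pixels cost more"""
    from scipy.optimize import minimize
    data=[]
    for n in cams:
        c=bot.read_camera(n);r=bot.cut_out(c,"bar")
        if not r: print("no mask",n);continue
        m=cv2.resize(r[0]["pixels"].astype(np.uint8)*255,None,fx=4,fy=4,interpolation=cv2.INTER_LINEAR)>127
        print(n,"mask",int(r[0]["pixels"].sum()),round(r[0]["score"],2))
        data.append((n,c,projw if n=="wrist" else proj,m))
    def cost(p,D):
        s=0
        for n,c,pf,m in D:
            h=np.zeros(m.shape,np.uint8);cv2.fillConvexPoly(h,np.round(sil(c,pf,p)*16).astype(int),1,shift=4);h=h>0
            s+=((m&~h).sum()*1.0+(h&~m).sum()*(.5 if occ else 1))/m.sum()
        return s
    def run(D):
        sx=np.array([p0+np.array(d) for d in((0,0,0),(8,0,0),(0,8,0),(0,0,.08))])
        r=minimize(cost,p0,args=(D,),method="Nelder-Mead",options=dict(initial_simplex=sx,xatol=.02,fatol=1e-5));
        p=r.x;e=lambda k:(p[:2]+rot(p[2])@[0,k]).round(1)
        print([d[0] for d in D],"bar",p.round(3),"cost",round(r.fun,3),"R",e(-90),"L",e(90)); return p
    for d in data: run([d])
    p=run(data)
    for n,c,pf,m in data:
        k=3;im=cv2.resize(c["pixels"][:,:,::-1],None,fx=4,fy=4,interpolation=cv2.INTER_CUBIC)
        q=sil(c,pf,p);cv2.polylines(im,[np.round(q).astype(int)],True,(0,0,255),1)
        x0=int(np.clip(q[:,0].mean()-400,0,2048-800));y0=int(np.clip(q[:,1].mean()-300,0,1536-600))
        cv2.imwrite("pics/%s_%s.png"%(name,n),im[y0:y0+600,x0:x0+800])
    return p
E
python3 -c "
from h import *
state()
fitbar(['wrist','scene','top'],np.array([-52,158,.25]),'f5')"
```

```text
t 7.95 datum mm [-82.  113.8] z 186.1 tool-x yaw rel jig y deg 15.28 F jig [-0.5 -0.4] 0.3
wrist mask 3482 0.87
scene mask 638 0.92
top mask 262 0.64
['wrist'] bar [-56.424 161.282   0.261] cost 0.032 R [-33.2  74.3] L [-79.6 248.2]
['scene'] bar [-49.736 167.165   0.247] cost 0.052 R [-27.7  79.9] L [-71.7 254.4]
['top'] bar [-56.466 163.894   0.253] cost 0.761 R [-33.9  76.8] L [-79. 251.]
['wrist', 'scene', 'top'] bar [-55.782 161.363   0.263] cost 1.046 R [-32.4  74.5] L [-79.2 248.3]
```

View pics/f5_wrist.png

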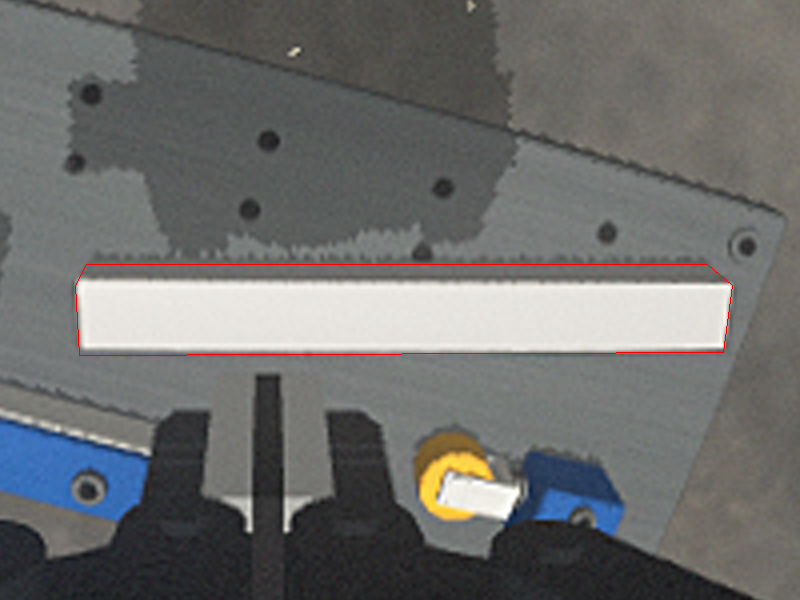

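View pics/f5_scene.png

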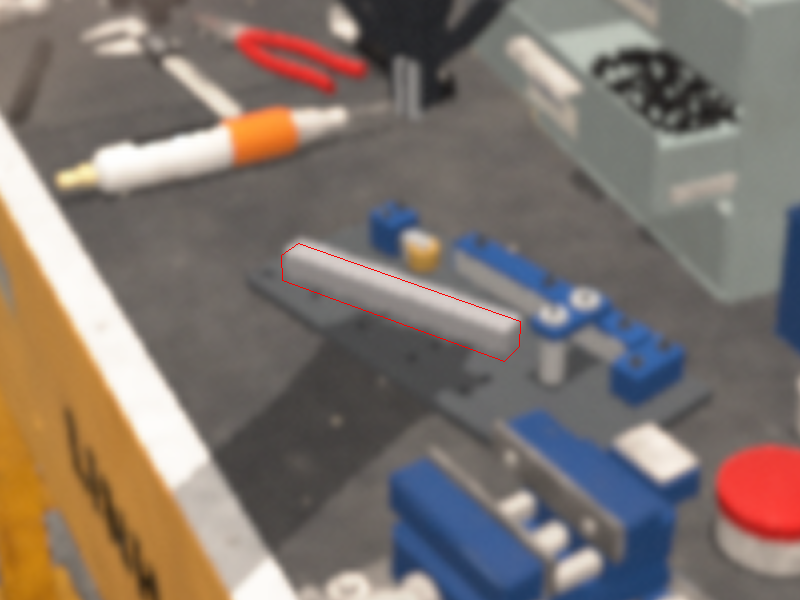

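Emit:
step_arm(increments=[[0,0,0,0,0,4.4,1],[1.5,-0.3,0,0,0,0,1],[1.5,-0.3,0,0,0,0,1],[1.57,-0.05,1,0,0,0,1],[0,0,2.5,0,0,0,1],[0,0,2.5,0,0,0,1],[0,0,2.5,0,0,0,1],[0,0,2.5,0,0,0,1],[0,0,2.5,0,0,0,1],[0,0,2,0,0,0,1],[0,0,1.5,0,0,0,1],[0,0,0,0,0,0,1],[0,0,0,0,0,0,1]])

```text
t: 9.55
eef_pos: [0.4408, 0.2839, 0.0162]
tool_rot: [-0.0, 0.526, 0.85, -0.0]
contact_force: [-0.1, 0.6, -0.5]
gripper_width: -0.005
```

```bash
python3 -c "
from h import *
goto(-63.7,163.9,16)"
```

```text
t 9.55 datum mm [-96.6 157.5] z 16.2 tool-x yaw rel jig y deg 10.87 F jig [0.  0.6] -0.5
tool cm: x 0.01 y 3.35 z 0.02
```

Emit:
step_arm(increments=[[0,0.25,0,0,0,0,1],[0,0.25,0,0,0,0,1],[0,0.25,0,0,0,0,1],[0,0.25,0,0,0,0,1],[0,0.25,0,0,0,0,1],[0,0.25,0,0,0,0,1],[0,0.25,0,0,0,0,1],[0,0.25,0,0,0,0,1],[0,0.25,0,0,0,0,1],[0,0.25,0,0,0,0,1],[0,0.25,0,0,0,0,1],[0,0.25,0,0,0,0,1],[0,0.25,0,0,0,0,1],[0,0.1,0,0,0,0,1],[0,0,0,0,0,0,1],[0,-1,0,0,0,0,1],[0,-2,-2,0,0,0,1],[0,0,-3,0,0,0,1],[0,0,-3,0,0,0,1],[0,0,-3,0,0,0,1]])

```text
t: 11.55
eef_pos: [0.4433, 0.2852, 0.1274]
tool_rot: [0.0, 0.526, 0.85, 0.0]
contact_force: [-0.2, 0.0, 0.2]
gripper_width: -0.004
```

Emit:
step_arm(increments=[[2,0,-3,0,0,0,1],[2,0,0,0,0,0,1],[0,0,0,0,0,0,1],[0,0,0,0,0,0,1]])

```text
t: 11.95
eef_pos: [0.4255, 0.3209, 0.156]
tool_rot: [0.0, 0.526, 0.851, -0.0]
contact_force: [0.4, 0.6, -0.5]
gripper_width: -0.003
```

```bash
python3 -c "
from h import *
state()
fitbar(['wrist'],np.array([-42,160,.19]),'f6')"
```

```text
t 11.95 datum mm [-101.3  197.3] z 156.0 tool-x yaw rel jig y deg 10.93 F jig [0.6 0.5] -0.5
wrist mask 3441 0.92
['wrist'] bar [-41.38  163.676   0.225] cost 0.143 R [-21.3  75.9] L [-61.5 251.4]
['wrist'] bar [-41.38  163.676   0.225] cost 0.143 R [-21.3  75.9] L [-61.5 251.4]
```

View pics/f6_wrist.png

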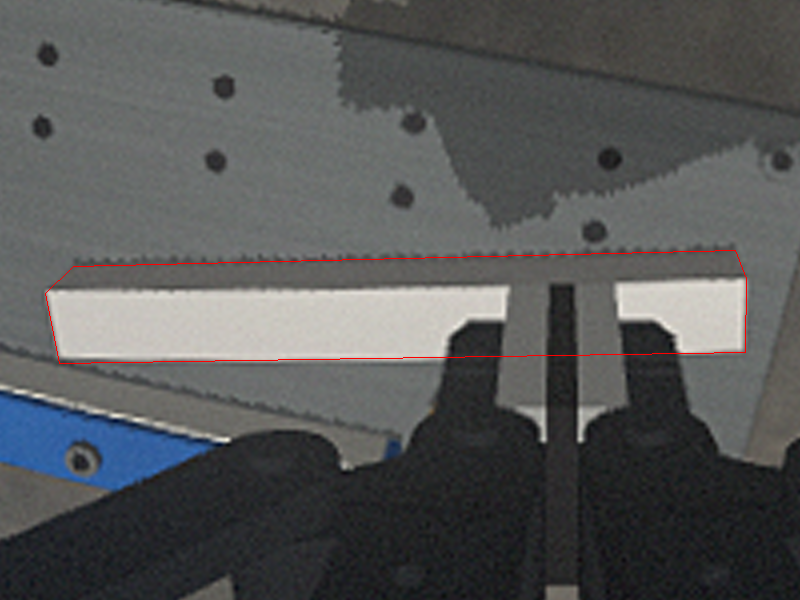

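Emit:
step_arm(increments=[[0,0,0,0,0,-1.1,1],[2.3,1.7,0,0,0,0,1],[2.3,1.7,0,0,0,0,1],[2.2,1.6,0,0,0,0,1],[0,0,2.5,0,0,0,1],[0,0,2.5,0,0,0,1],[0,0,2.5,0,0,0,1],[0,0,2.5,0,0,0,1],[0,0,2,0,0,0,1],[0,0,2,0,0,0,1],[0,0,0,0,0,0,1],[0,0,0,0,0,0,1]])

```text
t: 13.25
eef_pos: [0.4392, 0.4042, 0.0161]
tool_rot: [-0.0, 0.518, 0.855, -0.001]
contact_force: [0.2, -0.0, 0.3]
gripper_width: 0.002
```

```bash
python3 -c "
from h import *
goto(-66.2,274,16)
c=bot.read_camera('top');save(c,'t7.png',(170,150,370,290),4)
fitbar(['scene','top'],np.array([-42,162,.22]),'f7')"
```

```text
t 13.25 datum mm [-65.7 273.8] z 16.1 tool-x yaw rel jig y deg 11.95 F jig [ 0.2 -0.1] 0.3
tool cm: x 0.03 y -0.04 z 0.01
scene mask 615 0.68
top mask 415 0.72
['scene'] bar [-35.597 169.242   0.225] cost 0.04 R [-15.5  81.5] L [-55.7 257. ]
['top'] bar [-39.961 162.357   0.22 ] cost 0.27 R [-20.4  74.5] L [-59.6 250.2]
['scene', 'top'] bar [-39.394 166.211   0.207] cost 0.45 R [-20.9  78.1] L [-57.9 254.3]
```

View pics/f7_top.png

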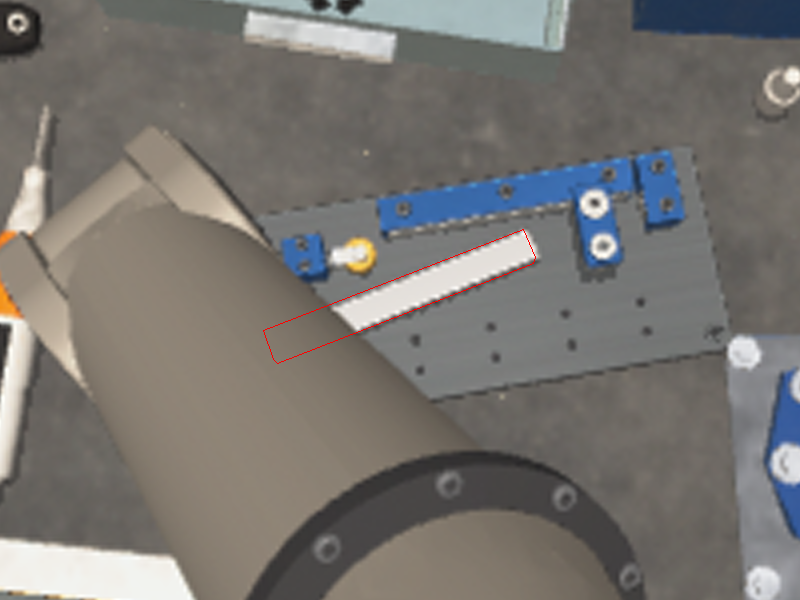

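View pics/f7_scene.png

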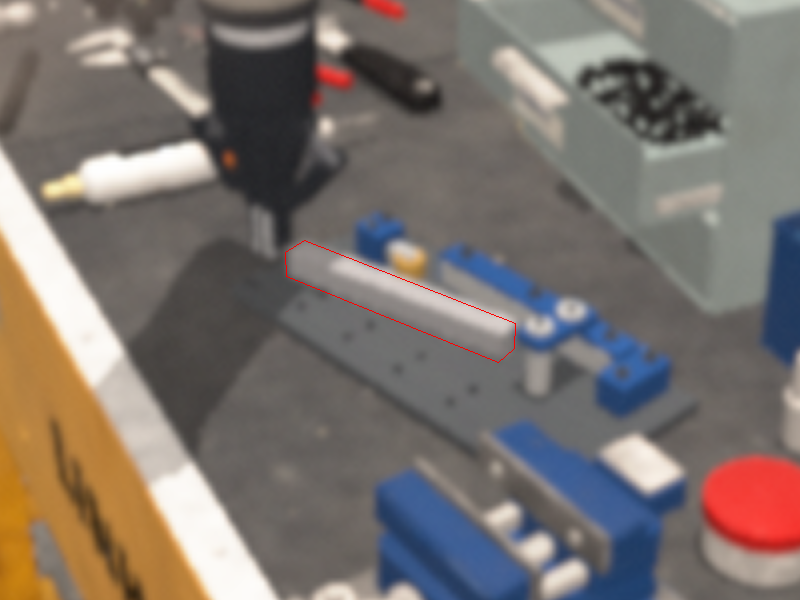

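Emit:
step_arm(increments=[[-0.3,0,0,0,0,0,1],[-0.3,0,0,0,0,0,1],[-0.3,0,0,0,0,0,1],[-0.3,0,0,0,0,0,1],[-0.3,0,0,0,0,0,1],[-0.3,0,0,0,0,0,1],[-0.3,0,0,0,0,0,1],[-0.3,0,0,0,0,0,1],[-0.3,0,0,0,0,0,1],[-0.3,0,0,0,0,0,1],[-0.3,0,0,0,0,0,1],[-0.3,0,0,0,0,0,1],[-0.3,0,0,0,0,0,1],[-0.3,0,0,0,0,0,1],[0,0,0,0,0,0,1]])

```text
t: 15.0
eef_pos: [0.4588, 0.3669, 0.0163]
tool_rot: [0.0, 0.518, 0.855, -0.0]
contact_force: [0.1, 1.5, 0.8]
gripper_width: -0.002
```

```bash
python3 -c "
from h import *
state()
p=fitbar(['scene','top'],np.array([-34,130,.22]),'f8')
c=bot.read_camera('wrist');save(c,'w8.png',k=1.5)"
```

```text
t 15.00 datum mm [-56.9 232.6] z 16.3 tool-x yaw rel jig y deg 11.93 F jig [0.5 1.4] 0.8
no mask scene
top mask 268 0.67
['top'] bar [-34.319 129.048   0.228] cost 0.675 R [-14.   41.4] L [-54.7 216.7]
['top'] bar [-34.319 129.048   0.228] cost 0.675 R [-14.   41.4] L [-54.7 216.7]
```

View pics/f8_top.png

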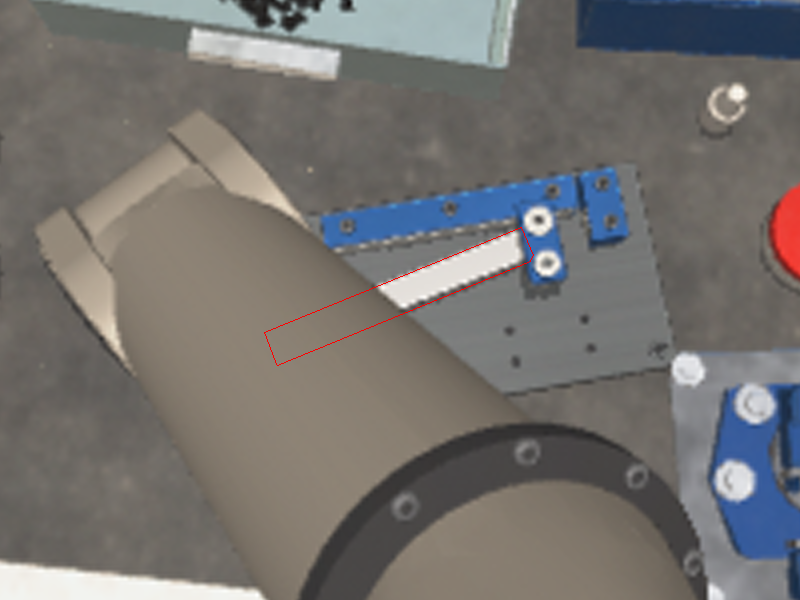

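View pics/w8.png

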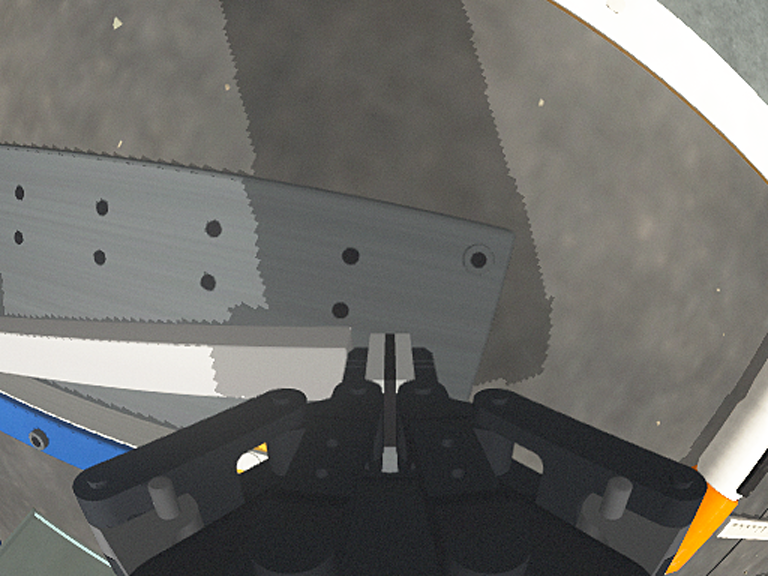

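Emit:
step_arm(increments=[[-0.3,0,0,0,0,0,1],[-0.3,0,0,0,0,0,1],[-0.3,0,0,0,0,0,1],[-0.3,0,0,0,0,0,1],[-0.3,0,0,0,0,0,1],[-0.2,0,0,0,0,0,1],[0,0,0,0,0,0,1],[0,0,0,0,0,0,1]])

```text
t: 16.05
eef_pos: [0.4665, 0.3523, 0.0164]
tool_rot: [0.0, 0.518, 0.855, 0.0]
contact_force: [-0.0, 0.5, -0.5]
gripper_width: -0.0
```

```bash
python3 -c "
from h import *
state()
p=fitbar(['top','wrist'],np.array([-30,113,.22]),'f9')
c=bot.read_camera('scene');save(c,'s9.png',(160,140,360,290),4)"
```

```text
t 16.05 datum mm [-53.4 216.5] z 16.4 tool-x yaw rel jig y deg 11.96 F jig [0.1 0.5] -0.5
top mask 233 0.45
wrist mask 10276 0.66
['top'] bar [-31.631 116.339   0.216] cost 0.941 R [-12.3  28.4] L [-50.9 204.2]
['wrist'] bar [-30.736 113.844   0.216] cost 0.062 R [-11.4  25.9] L [-50.  201.7]
['top', 'wrist'] bar [-30.699 113.465   0.214] cost 1.001 R [-11.6  25.5] L [-49.8 201.4]
```

View pics/f9_wrist.png

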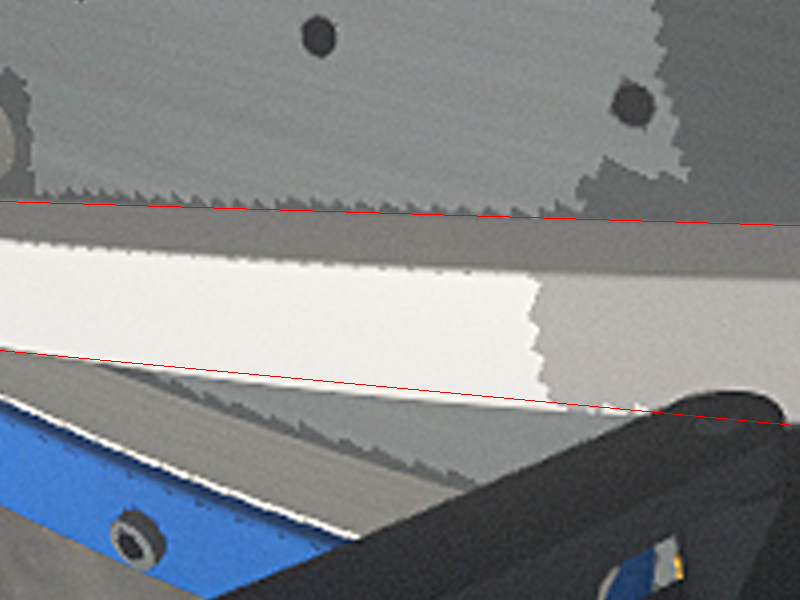

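View pics/f9_top.png

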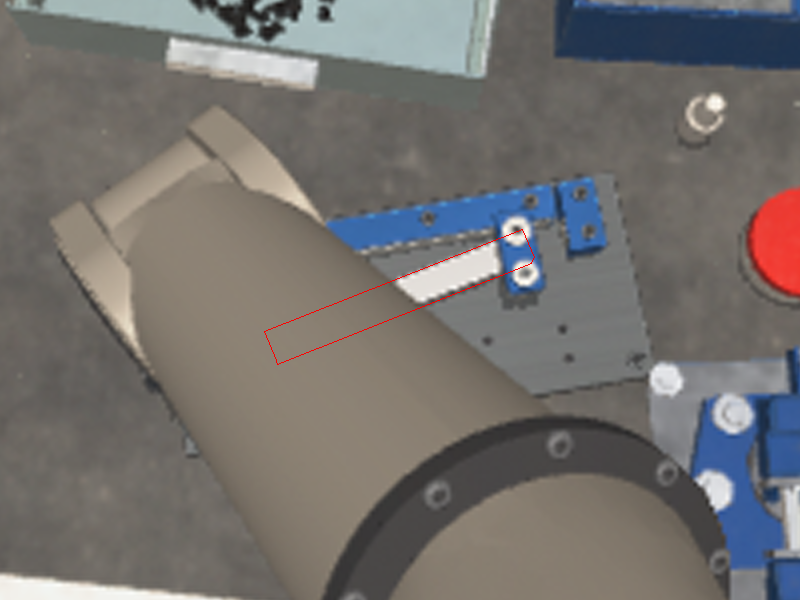

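View pics/s9.png

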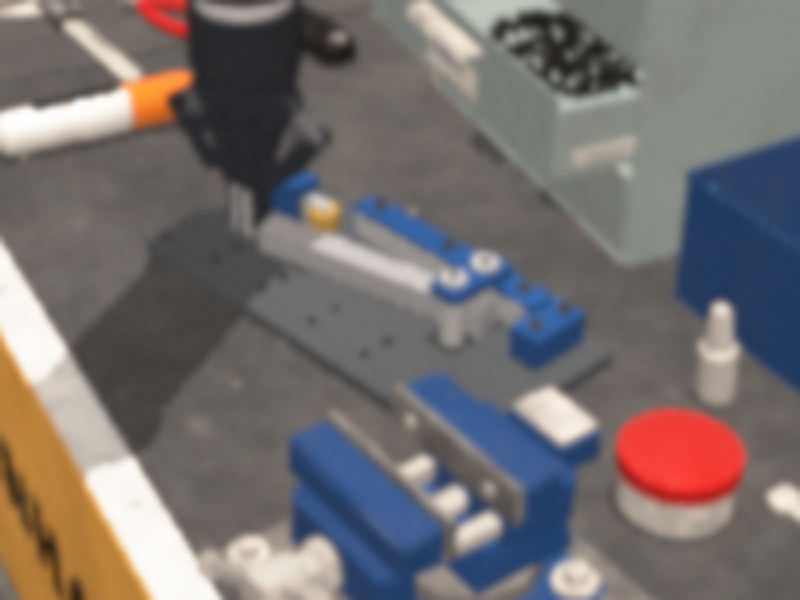

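Emit:
step_arm(increments=[[-0.293,-0.062,0,0,0,0,1],[-0.293,-0.062,0,0,0,0,1],[-0.293,-0.062,0,0,0,0,1],[-0.293,-0.062,0,0,0,0,1],[-0.293,-0.062,0,0,0,0,1],[0,0,0,0,0,0,1],[0,0,0,0,0,0,1]])

```text
t: 17.0
eef_pos: [0.4705, 0.3375, 0.0162]
tool_rot: [0.0, 0.518, 0.855, -0.0]
contact_force: [0.3, -0.8, -0.4]
gripper_width: 0.001
```

```bash
python3 -c "
from h import *
state()
p=fitbar(['wrist','top'],np.array([-30,98,.21]),'f10')
c=bot.read_camera('scene');save(c,'s10.png',(160,140,360,290),4)"
```

```text
t 17.00 datum mm [-53.5 201.1] z 16.2 tool-x yaw rel jig y deg 11.94 F jig [ 0.1 -0.9] -0.4
wrist mask 9880 0.89
top mask 179 0.65
['wrist'] bar [-28.487  98.973   0.236] cost 0.059 R [-7.4 11.5] L [-49.6 186.5]
['top'] bar [-27.069  92.333   0.227] cost 1.308 R [-6.8  4.7] L [-47.4 180. ]
['wrist', 'top'] bar [-28.419  97.839   0.233] cost 1.38 R [-7.6 10.3] L [-49.2 185.4]
```

View pics/s10.png

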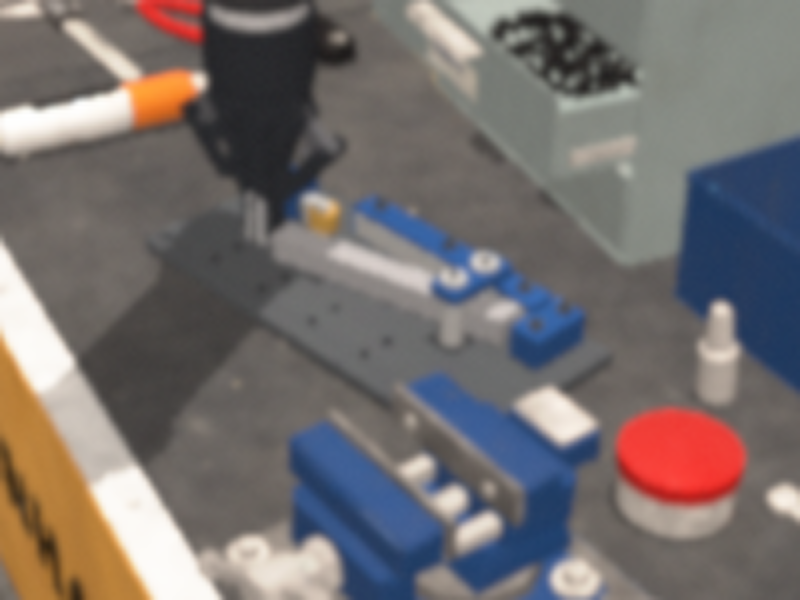

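View pics/f10_wrist.png

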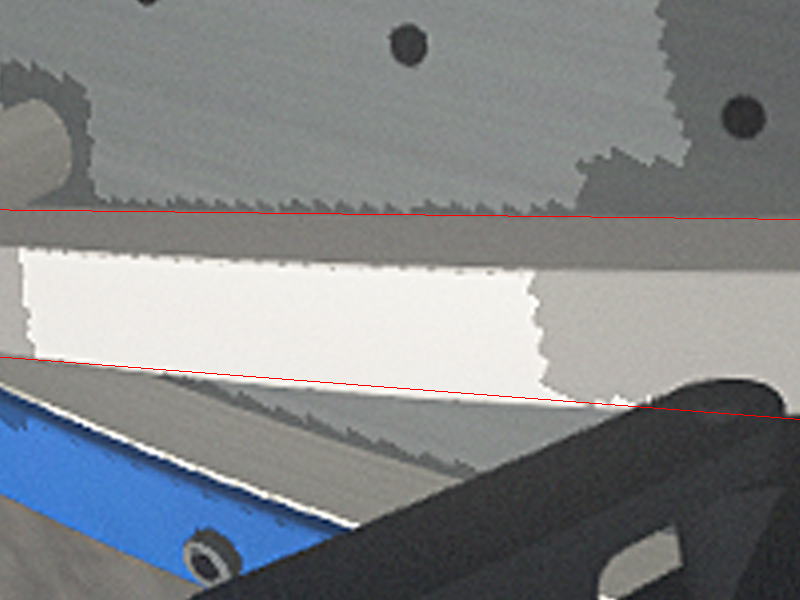

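Emit:
step_arm(increments=[[-0.196,-0.042,0,0,0,0,1],[-0.196,-0.042,0,0,0,0,1],[-0.196,-0.042,0,0,0,0,1],[0,0,0,0,0,0,1]])

```text
t: 17.65
eef_pos: [0.472, 0.332, 0.0163]
tool_rot: [-0.0, 0.518, 0.855, -0.0]
contact_force: [0.1, 0.8, 0.1]
gripper_width: -0.001
```

Emit:
step_arm(increments=[[-0.1,-0.021,0,0,0,0,1],[0,0,0,0,0,0,1]])

```text
t: 17.85
eef_pos: [0.4722, 0.3312, 0.0163]
tool_rot: [-0.0, 0.518, 0.855, 0.0]
contact_force: [-0.8, 0.5, -0.9]
gripper_width: -0.001
```

```bash
python3 -c "
from h import *
state()
p=fitbar(['wrist'],np.array([-28,92,.21]),'f11')
c=bot.read_camera('scene');save(c,'s11.png',(200,160,320,250),6.6)"
```

```text
t 17.85 datum mm [-53.6 194.7] z 16.3 tool-x yaw rel jig y deg 11.97 F jig [-0.6  0.7] -0.9
wrist mask 9739 0.65
['wrist'] bar [-27.828  93.033   0.245] cost 0.067 R [-6.   5.7] L [-49.7 180.3]
['wrist'] bar [-27.828  93.033   0.245] cost 0.067 R [-6.   5.7] L [-49.7 180.3]
```

View pics/s11.png

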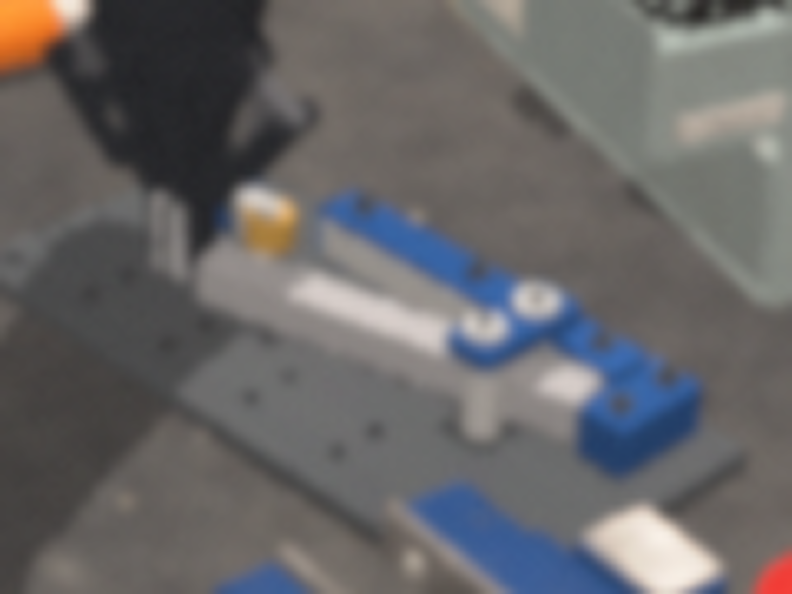

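Emit:
step_arm(increments=[[-0.1,-0.021,0,0,0,0,1],[-0.1,-0.021,0,0,0,0,1],[0,0,0,0,0,0,1]])

```text
t: 18.3
eef_pos: [0.4728, 0.3293, 0.0163]
tool_rot: [0.0, 0.518, 0.855, 0.0]
contact_force: [-0.5, -0.2, -0.3]
gripper_width: 0.004
```

```bash
python3 -c "
from h import *
state();o=bot.get_obs();print(o['torque'])"
```

```text
t 18.30 datum mm [-53.5 192.6] z 16.3 tool-x yaw rel jig y deg 11.97 F jig [-0.5 -0. ] -0.3
[ 0.15779367  0.13210985 -0.01128645]
```

Emit:
step_arm(increments=[[-0.1,-0.021,0,0,0,0,1],[0,0,0,0,0,0,1]])

```text
t: 18.5
eef_pos: [0.4731, 0.3282, 0.0163]
tool_rot: [0.0, 0.518, 0.855, -0.0]
contact_force: [-0.4, 0.6, -0.1]
gripper_width: -0.001
```

Emit:
step_arm(increments=[[-0.1,-0.021,0,0,0,0,1],[0,0,0,0,0,0,1]])

```text
t: 18.7
eef_pos: [0.4732, 0.3275, 0.0163]
tool_rot: [-0.0, 0.518, 0.855, 0.0]
contact_force: [-0.3, 1.3, -1.2]
gripper_width: 0.002
```

```bash
python3 -c "
from h import *
state();o=bot.get_obs();print(o['torque'])
p=fitbar(['wrist'],np.array([-28,90,.21]),'f12')
c=bot.read_camera('scene');save(c,'s12.png',(200,160,320,250),6.6)"
```

```text
t 18.70 datum mm [-53.6 190.8] z 16.3 tool-x yaw rel jig y deg 11.98 F jig [0.1 1.3] -1.2
[0.30301633 0.14809673 0.01271939]
wrist mask 9656 0.57
['wrist'] bar [-28.076  89.895   0.246] cost 0.076 R [-6.1  2.6] L [-50.  177.2]
['wrist'] bar [-28.076  89.895   0.246] cost 0.076 R [-6.1  2.6] L [-50.  177.2]
```

View pics/s12.png

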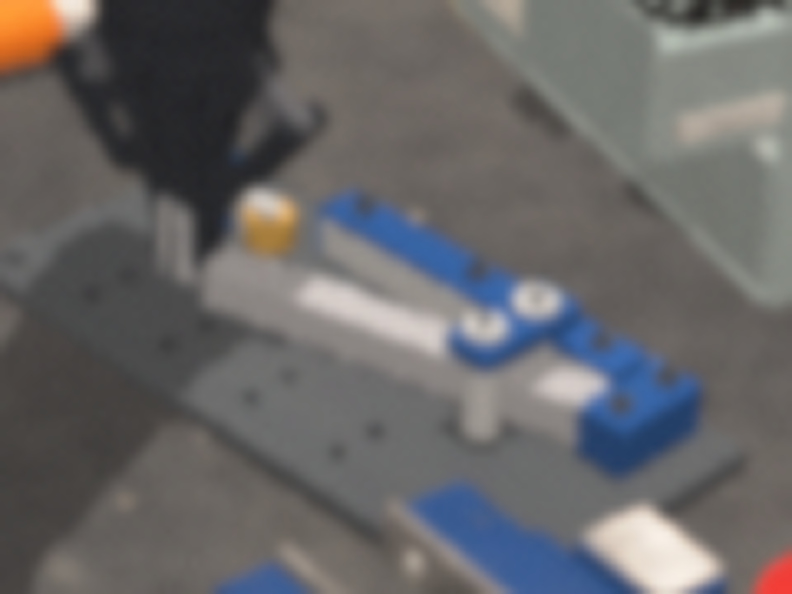

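View pics/f12_wrist.png

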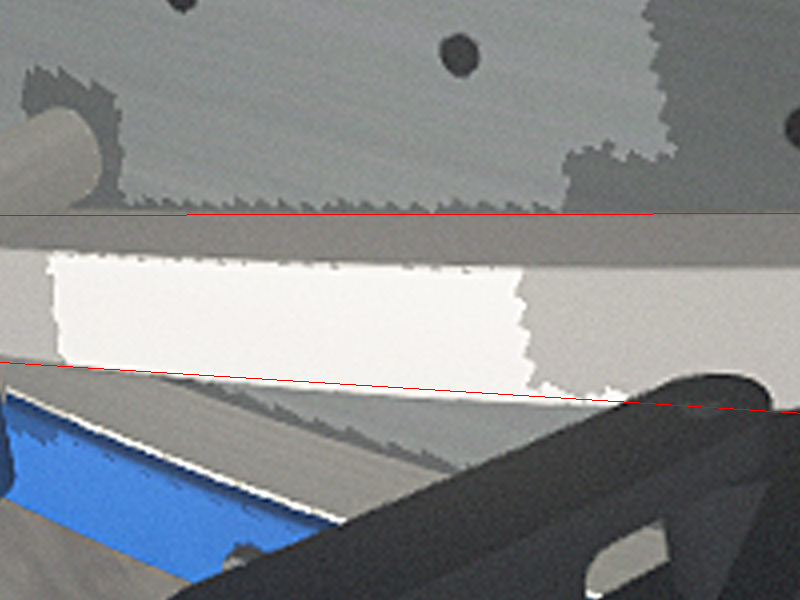

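Emit:
step_arm(increments=[[1,0,0,0,0,0,1],[0,0,-3,0,0,0,1],[0,0,-3.5,0,0,0,1],[0,0,-3.5,0,0,0,1],[0,0,0,0,0,6,1],[0,0,0,0,0,6,1],[-2.5,-1.6,0,0,0,0,1],[-2.5,-1.5,0,0,0,0,1],[0,0,0,0,0,0,1],[0,0,0,0,0,0,1]])

```text
t: 19.85
eef_pos: [0.4523, 0.2797, 0.1165]
tool_rot: [0.0, 0.605, 0.796, 0.0]
contact_force: [0.3, 0.3, -0.6]
gripper_width: 0.002
```

```bash
python3 -c "
from h import *
goto(-81,150,16)
p=fitbar(['wrist','scene','top'],np.array([-29,90,.21]),'f13')"
```

```text
t 19.85 datum mm [-86.6 150.4] z 116.5 tool-x yaw rel jig y deg -0.08 F jig [0.3 0.2] -0.6
tool cm: x -0.03 y 0.56 z 10.05
wrist mask 2831 0.76
scene mask 482 0.93
no mask top
['wrist'] bar [-29.21   90.229   0.243] cost 0.439 R [-7.5  2.9] L [-50.9 177.6]
['scene'] bar [-24.101  97.857   0.195] cost 0.207 R [-6.6  9.6] L [-41.6 186.1]
['wrist', 'scene'] bar [-28.497  90.455   0.24 ] cost 0.773 R [-7.1  3. ] L [-49.9 177.9]
```

View pics/f13_wrist.png

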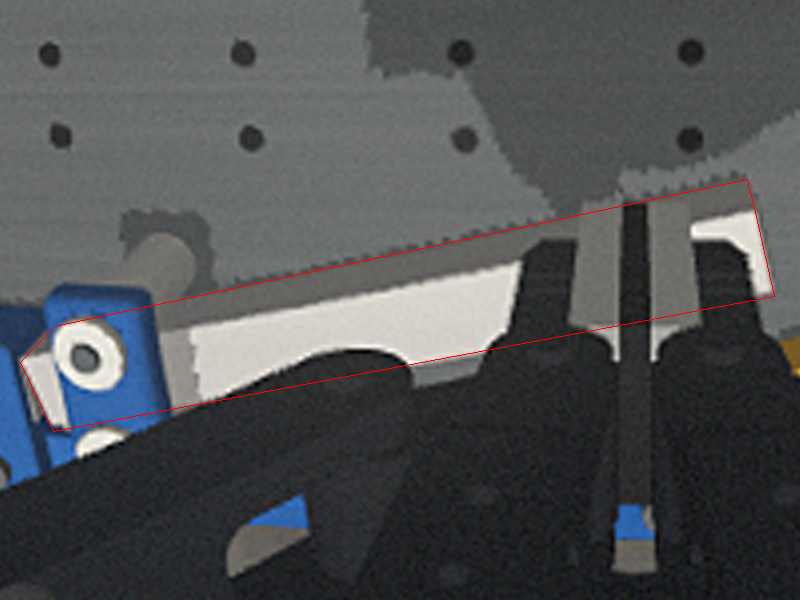

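Emit:
step_arm(increments=[[0,0,2.5,0,0,0,1],[0,0,2.5,0,0,0,1],[0,0,2.5,0,0,0,1],[0,0,1.5,0,0,0,1],[0,0,1,0,0,0,1],[0,0,0,0,0,0,1],[0,0.6,0,0,0,0,1],[0,0.6,0,0,0,0,1],[0,0.25,0,0,0,0,1],[0,0.25,0,0,0,0,1],[-0.03,0.25,0,0,0,0,1],[-0.03,0.25,0,0,0,0,1],[-0.03,0.25,0,0,0,0,1],[-0.03,0.25,0,0,0,0,1],[-0.03,0.25,0,0,0,0,1],[-0.03,0.25,0,0,0,0,1],[-0.03,0.25,0,0,0,0,1],[0,0,0,0,0,0,1]])

```text
t: 21.95
eef_pos: [0.4867, 0.287, 0.0164]
tool_rot: [0.0, 0.605, 0.796, 0.0]
contact_force: [-0.2, -0.1, -0.4]
gripper_width: 0.0
```

```bash
python3 -c "
from h import *
state()
p=fitbar(['wrist','scene'],np.array([-22,90,.13]),'f14')"
```

```text
t 21.95 datum mm [-51.5 148.2] z 16.4 tool-x yaw rel jig y deg -0.04 F jig [-0.3 -0. ] -0.4
wrist mask 2423 0.7
no mask scene
['wrist'] bar [-19.503  90.975   0.16 ] cost 2.064 R [-5.2  2.1] L [-33.9 179.8]
['wrist'] bar [-19.503  90.975   0.16 ] cost 2.064 R [-5.2  2.1] L [-33.9 179.8]
```

View pics/f14_wrist.png

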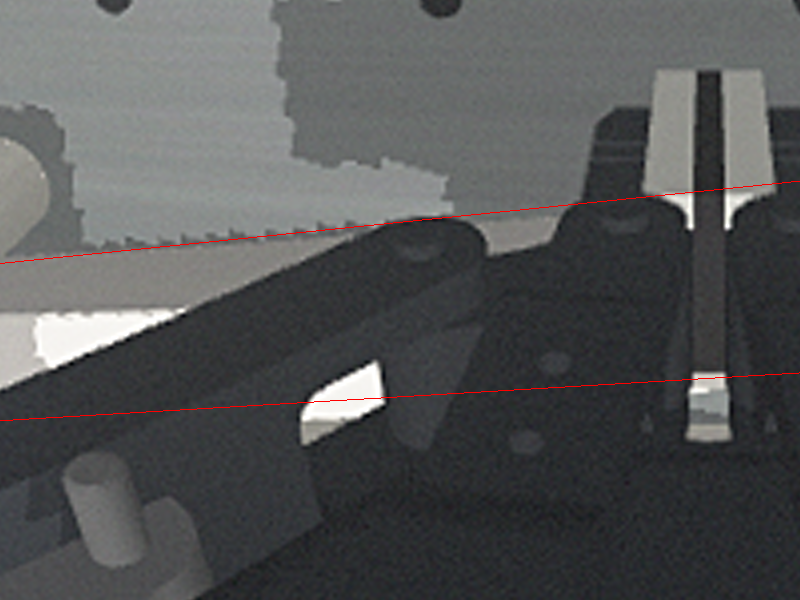

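Emit:
step_arm(increments=[[-0.03,0.2,0,0,0,0,1],[-0.03,0.2,0,0,0,0,1],[-0.03,0.2,0,0,0,0,1],[-0.03,0.2,0,0,0,0,1],[0,0,0,0,0,0,1]])

```text
t: 22.65
eef_pos: [0.4936, 0.2881, 0.0162]
tool_rot: [-0.0, 0.605, 0.797, -0.0]
contact_force: [-2.9, 0.2, 2.0]
gripper_width: 0.001
```

```bash
python3 -c "
from h import *
state()
c=bot.read_camera('scene');save(c,'s15.png',(200,160,320,250),6.6)
c=bot.read_camera('top');save(c,'t15.png',(190,150,390,290),4)"
```

```text
t 22.65 datum mm [-44.6 147.3] z 16.2 tool-x yaw rel jig y deg -0.01 F jig [-2.7  1. ] 2.0
```

View pics/s15.png

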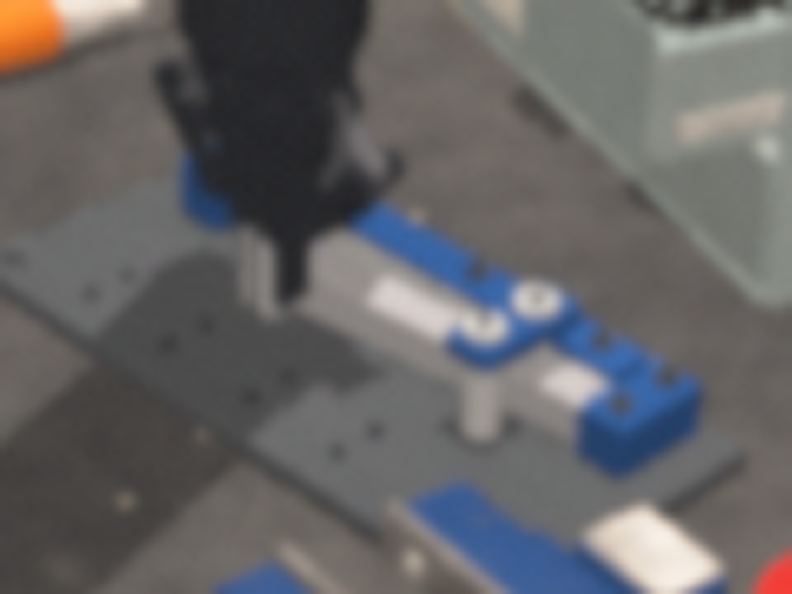

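View pics/t15.png

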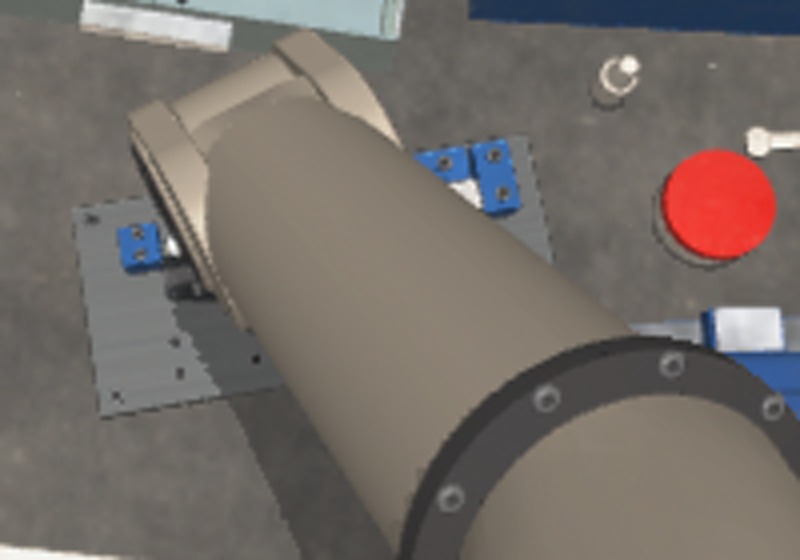

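Emit:
step_arm(increments=[[-0.03,0.2,0,0,0,0,1],[-0.03,0.2,0,0,0,0,1]])

```text
t: 22.95
eef_pos: [0.4948, 0.2883, 0.0159]
tool_rot: [-0.002, 0.604, 0.797, -0.002]
contact_force: [-11.3, 0.3, 8.0]
gripper_width: -0.002
```

Emit:
step_arm(increments=[[-0.03,0.2,0,0,0,0,1],[-0.03,0.2,0,0,0,0,1]])

```text
t: 23.15
eef_pos: [0.501, 0.2895, 0.0161]
tool_rot: [-0.001, 0.604, 0.797, -0.0]
contact_force: [-1.1, -0.6, -1.6]
gripper_width: -0.0
```

```bash
python3 -c "
from h import *
state()"
```

```text
t 23.15 datum mm [-37.  146.6] z 16.1 tool-x yaw rel jig y deg 0.04 F jig [-1.3 -0.3] -1.6
```

Emit:
step_arm(increments=[[-0.02,0.2,0,0,0,0,1],[0,0.2,0,0,0,0,1],[0,0.1,0,0,0,0,1],[0,0,0,0,0,0,1]])

```text
t: 23.55
eef_pos: [0.5077, 0.29, 0.0164]
tool_rot: [0.0, 0.605, 0.796, 0.0]
contact_force: [-0.3, 0.5, 0.4]
gripper_width: 0.005
```

Emit:
step_arm(increments=[[0,0.1,0,0,0,0,1],[0,0,0,0,0,0,1]])

```text
t: 23.75
eef_pos: [0.5079, 0.2901, 0.0163]
tool_rot: [-0.0, 0.605, 0.796, -0.0]
contact_force: [-1.3, -0.9, 2.2]
gripper_width: 0.001
```

```bash
python3 -c "
from h import *
state()"
```

```text
t 23.75 datum mm [-30.3 145.4] z 16.3 tool-x yaw rel jig y deg -0.04 F jig [-1.5 -0.6] 2.2
```

Emit:
step_arm(increments=[[0,0.1,0,0,0,0,1],[0,0,0,0,0,0,1]])

```text
t: 23.95
eef_pos: [0.5085, 0.2903, 0.0162]
tool_rot: [-0.0, 0.605, 0.796, -0.001]
contact_force: [-4.5, -1.4, 3.2]
gripper_width: -0.003
```

Emit:
step_arm(increments=[[0,0.1,0,0,0,0,1],[0,0,0,0,0,0,1]])

```text
t: 24.15
eef_pos: [0.5085, 0.2904, 0.0161]
tool_rot: [-0.001, 0.605, 0.797, -0.001]
contact_force: [-6.2, -2.3, 4.2]
gripper_width: 0.002
```

```bash
python3 -c "
from h import *
state()"
```

```text
t 24.15 datum mm [-29.6 145.5] z 16.1 tool-x yaw rel jig y deg -0.02 F jig [-6.6 -0.6] 4.2
```

Emit:
step_arm(increments=[[0,-0.5,0,0,0,0,1],[0,-1.5,0,0,0,0,1],[-2,0,0,0,0,0,1],[-2.5,0,0,0,0,0,1],[-1,0,0,0,0,0,1],[0,0.8,0,0,0,0,1],[0,0.6,0,0,0,0,1],[0,0.2,0,0,0,0,1],[0,0.2,0,0,0,0,1],[0,0,0,0,0,0,1]])

```text
t: 25.15
eef_pos: [0.5226, 0.2384, 0.0162]
tool_rot: [-0.0, 0.604, 0.797, 0.0]
contact_force: [-0.5, -0.9, 0.3]
gripper_width: 0.002
```

Emit:
step_arm(increments=[[0,0.2,0,0,0,0,1],[0,0,0,0,0,0,1]])

```text
t: 25.35
eef_pos: [0.5232, 0.2382, 0.016]
tool_rot: [-0.001, 0.604, 0.797, -0.001]
contact_force: [-5.1, 0.2, 1.9]
gripper_width: -0.001
```

```bash
python3 -c "
from h import *
state()"
```

```text
t 25.35 datum mm [-29.5  91.3] z 16.0 tool-x yaw rel jig y deg 0.02 F jig [-4.8  1.6] 1.9
```

Emit:
step_arm(increments=[[0,-0.5,0,0,0,0,1],[0,-2,0,0,0,0,1],[0,-2,-2,0,0,0,1],[0,-2,-3,0,0,0,1],[0,0,-3,0,0,0,1],[0,0,-3,0,0,0,1],[0,0,-3,0,0,0,1],[0,0,-3,0,0,0,1],[0,0,0,0,0,0,1],[0,0,0,0,0,0,1]])

```text
t: 26.35
eef_pos: [0.4625, 0.2205, 0.1869]
tool_rot: [0.0, 0.605, 0.796, 0.001]
contact_force: [-0.3, 0.4, -0.7]
gripper_width: 0.003
```

```bash
python3 -c "
from h import *
state()
p=fitbar(['wrist','scene','top'],np.array([-10,90,0.]),'f16')
c=bot.read_camera('wrist');save(c,'w16.png',k=1.5)"
```

```text
t 26.35 datum mm [-92.7  90.6] z 186.9 tool-x yaw rel jig y deg -0.05 F jig [-0.1  0.5] -0.7
wrist mask 1531 0.62
scene mask 424 0.59
top mask 244 0.81
['wrist'] bar [-8.7390e+00  9.0649e+01  5.0000e-03] cost 0.665 R [-8.3  0.7] L [ -9.2 180.6]
['scene'] bar [-1.6880e+00  9.9547e+01 -2.1000e-02] cost 0.229 R [-3.6  9.6] L [  0.2 189.5]
['top'] bar [-8.381 94.639 -0.   ] cost 0.837 R [-8.4  4.6] L [ -8.4 184.6]
['wrist', 'scene', 'top'] bar [-8.0610e+00  9.1249e+01  2.0000e-03] cost 1.953 R [-7.9  1.2] L [ -8.3 181.2]
```

View pics/f16_wrist.png

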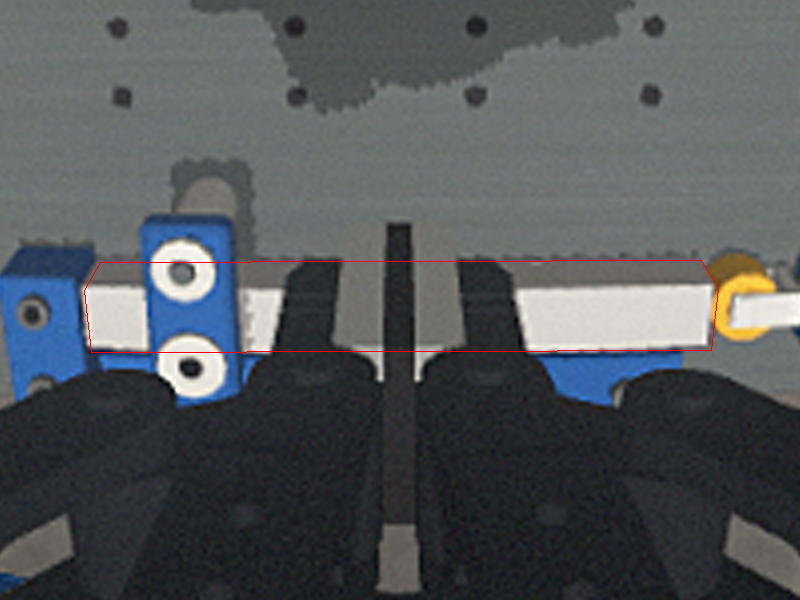

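View pics/f16_scene.png

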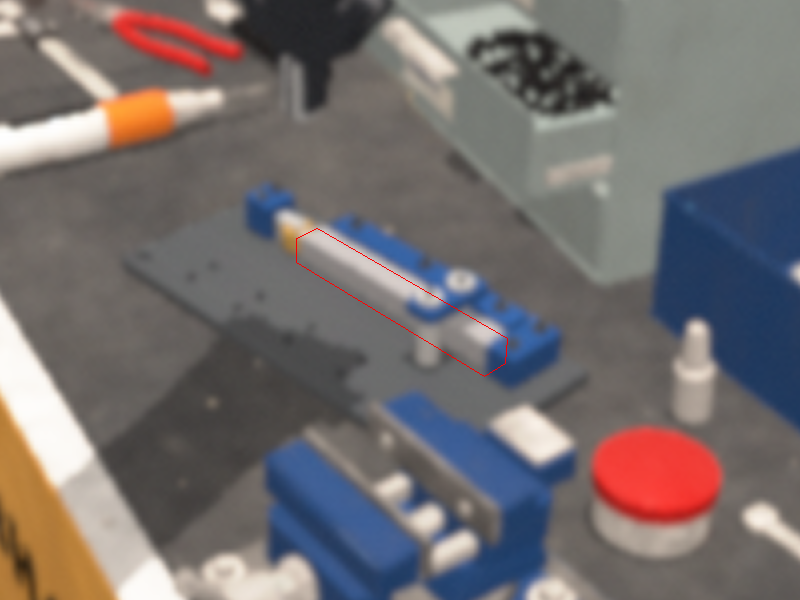

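Emit:
step_arm(increments=[[-3,0,0,0,0,0,1],[-3,0,0,0,0,0,1],[-3,0,0,0,0,0,1],[0,0,0,0,0,0,1],[0,0,0,0,0,0,1]])

```text
t: 27.2
eef_pos: [0.4863, 0.1333, 0.186]
tool_rot: [-0.0, 0.605, 0.796, -0.0]
contact_force: [0.4, 0.0, 0.7]
gripper_width: -0.001
```

```bash
python3 -c "
from h import *
state()
p=fitbar(['wrist'],np.array([-10,90,0.]),'f17')
c=bot.read_camera('wrist');
q=projw(c,np.r_[rot(YAW)@[-.012,.0]+DAT,.03])[0];print(q)
x,y=int(q[0]),int(q[1]);x0=max(x-35,0);y0=max(y-30,0)
save(c,'w17.png',(x0,y0,x0+80,y0+60),10)"
```

```text
t 27.20 datum mm [-93.3   0.2] z 186.0 tool-x yaw rel jig y deg -0.12 F jig [ 0.4 -0.1] 0.7
wrist mask 2057 0.9
['wrist'] bar [-7.7190e+00  1.4453e+02 -1.8000e-02] cost 0.224 R [-9.3 54.5] L [ -6.1 234.5]
['wrist'] bar [-7.7190e+00  1.4453e+02 -1.8000e-02] cost 0.224 R [-9.3 54.5] L [ -6.1 234.5]
[257.77772517 245.87907776]
```

View pics/f17_wrist.png

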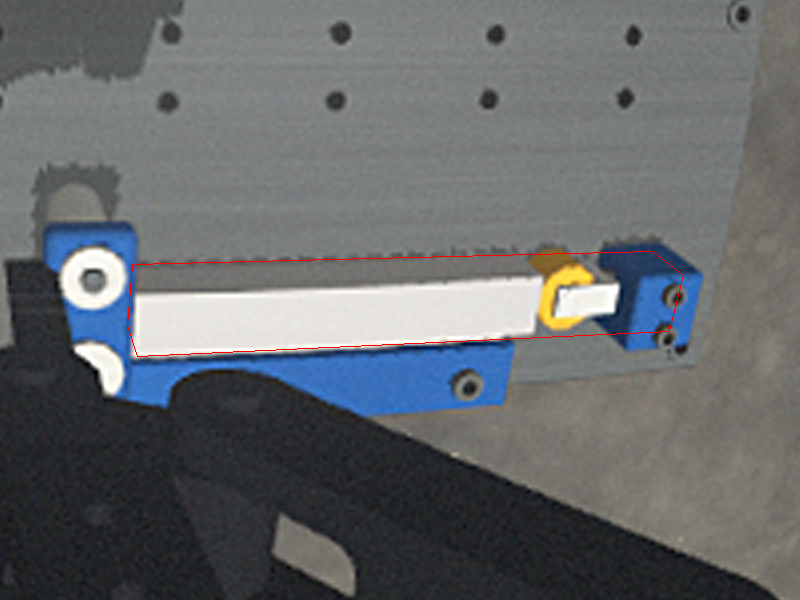

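View pics/w17.png

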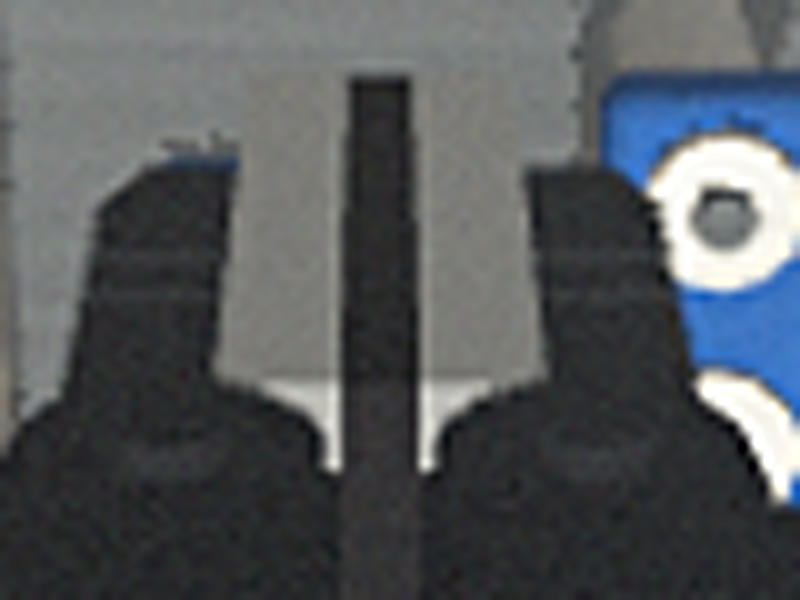

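Emit:
step_arm(increments=[[3,-1.5,0,0,0,0,1],[3,-1.5,0,0,0,0,1],[0,0,0,0,0,0,1],[0,0,0,0,0,0,1]])

```text
t: 27.75
eef_pos: [0.4407, 0.1848, 0.1864]
tool_rot: [-0.0, 0.603, 0.798, 0.0]
contact_force: [0.2, -0.3, 0.7]
gripper_width: 0.001
```

```bash
python3 -c "
from h import *
state()
c=bot.read_camera('wrist')
q=projw(c,[np.r_[rot(YAW)@[-.02,a]+DAT,.03] for a in(0,.18)]);print(q)
x,y=int(q[0][0]),int(q[0][1]);x0=max(x-35,0);y0=max(y-30,0)
save(c,'w18.png',(x0,y0,x0+80,y0+60),10)
p=fitbar(['wrist'],np.array([-10,90,0.]),'f18')
"
```

```text
t 27.75 datum mm [-123.3   62.1] z 186.4 tool-x yaw rel jig y deg 0.17 F jig [ 0.1 -0.4] 0.7
[[205.53949141 261.90131205]
 [358.32731903 260.3081411 ]]
wrist mask 705 0.63
['wrist'] bar [-9.1430e+00  9.0995e+01  7.0000e-03] cost 1.894 R [-8.5  1. ] L [ -9.8 181. ]
['wrist'] bar [-9.1430e+00  9.0995e+01  7.0000e-03] cost 1.894 R [-8.5  1. ] L [ -9.8 181. ]
```

View pics/w18.png

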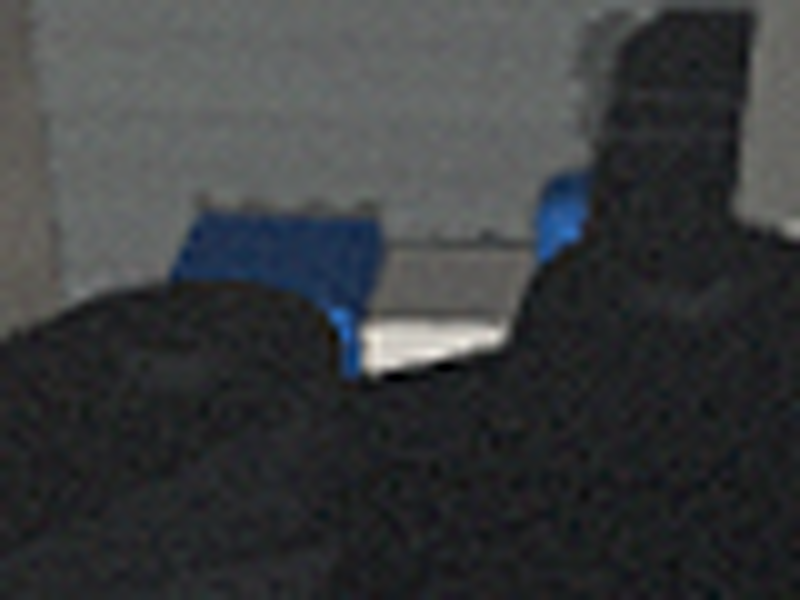

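View pics/f18_wrist.png

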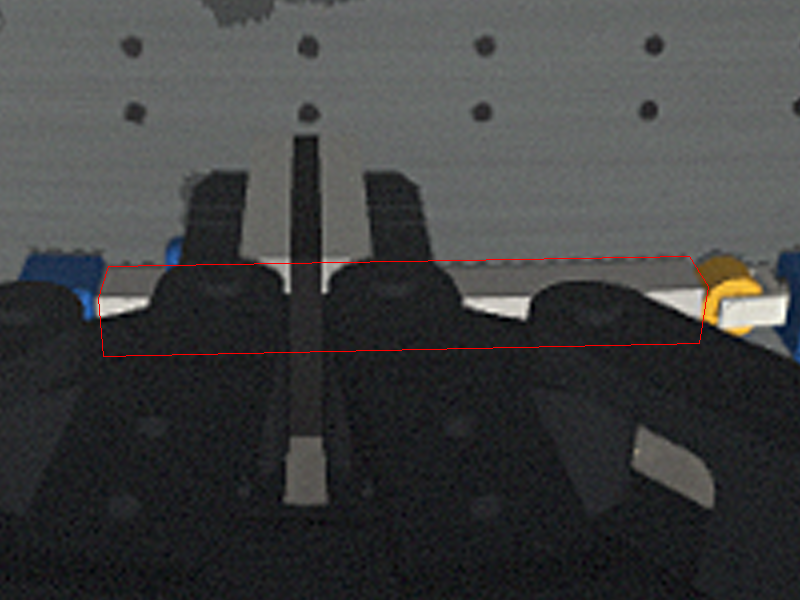

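```bash
python3 -c "
from h import *
state();print(bot.hand_in())"
```

```text
t 27.90 datum mm [-122.7   60.2] z 186.4 tool-x yaw rel jig y deg -0.07 F jig [-1.   0.2] 0.6
the job is handed in; nothing more can be done
None
```

I loaded the bar into the jig by pushing it from outside with the shut fingertips, and handed the job in at about 28 s of the 64 s. The hand-in reports no verdict, so the result rests on my own checks.

**How it went**
- I pushed the robot-side face to angle the bar and line it up with the gap. Then I pushed the left end until the right end lay behind the post, at about (-11, 26) mm from the datum. The left end was still outside at x of about -50 mm.
- I pushed the right end on to within about 2–3 mm of the end stop, then swung the left end in past the roller. The roller yielded at about 11 N.

**Last checks**
- **Fence:** pressing the bar at y = 145 and y = 91 mm stopped the finger at the same x (-29.6 and -29.5 mm, 5–7 N), so it lies flat along the fence.
- **End stop and roller:** close wrist pictures show the right end meeting the end stop with no visible gap, and the left end against the roller.
- **Pose:** the two wrist-camera fits that showed both ends gave about (-9, 91) mm and 0.005–0.007 rad, against a target of (-10, 90) mm and 0.

**Checks that disagreed**
- A third wrist fit put the bar at y = 145 mm. Its right end was hidden behind the gripper, so I discarded it.
- The scene camera reads several mm too far and put the bar about 8–10 mm further along +x and +y. The jig itself read a few mm off in that camera too.
- The top-camera fit gave y = 94.6 mm with the bar partly hidden by the arm.

I never touched the grease tin, air screwdriver or punch, and they look unmoved in the pictures. I did not measure their positions at the end.

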